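# Get the banding wheel and drip board ready for glazing

## Robot

A 6-joint arm with a two-finger parallel gripper is mounted at the origin on a cart in front of the work surface, level with it; the furniture and walls round the work are solid. World frame = base frame: x ahead of the robot, y to its left, z up, the work surface at z = 0. Lengths are in mm, angles in rad, forces in N, time in s.
With the tool pointing down it reaches from about 300 to 775 mm from the base axis. Payload 14.6 kg.
Tool frame: the origin (TCP) lies on the centre line of the jaws, within the pads' length; the fingertips stand manip.finger_overhang ahead of it and the grasp point (between the pads) lies 11 mm behind it (manip.finger_overhang is the distance from the TCP to the fingertips, in mm); y points along the fingers, x is the direction in which the jaws open and shut, and the axes are right-handed (so a half turn about y gives the same grasp; the last joint's range is limited). The gripper opens to 94 mm and grips with 3 to 60 N. Pads are 16 mm wide; open, the fingers measure 119 mm over their backs; the gripper's body (75 mm by 177 mm) begins 78 mm behind the grasp point.
Start: joints at [1.054, 0.3, 1.521, -0, 1.321, -0.067], TCP at [239.128, 495.285, 213.446] pointing down, gripper open.
Joint ranges: [-3.03, 3.03], [-0.79, 2.21], [0.23, 2.52], [-1.04, 4.18], [0, 3.07], [-2.55, 2.55]. Speed limits (rad/s): [2.22, 2.22, 2.57, 3.14, 3.14, 3.14].

## Interface

Orientations are given as [roll, pitch, yaw] about the fixed x, y, z axes, in that order (R = Rz(yaw) Ry(pitch) Rx(roll)).
In Python, from cell import monitor, viewer, ticket, manip gives the robot as it stands.
- The arm moves only by the shell command python3 -m jog 'ROWS' [FORCE]. ROWS is JSON, a list of rows, each an object of numbers: "grip": the finger opening in cm, from 0 to 9.4; "dx", "dy", "dz": the shift along the tool's x, y, z in cm; "spin": the turn about the tool's y in degrees. In form: [{"grip": .., "dx": .., "dy": .., "dz": .., "spin": ..}, ...]. A call has 1 to 20 rows; each row is the pose to reach, as a shift and turn from the pose commanded when the call began, along the tool's axes at that moment; what a row does not reach only later rows make up. A row lasts 1/8 s, in which the tool goes at most 62.5 mm and 10.7 degrees, less where a joint would pass 70% of its speed; a pose out of reach is approached as far as the arm can. A call with a gripper value outside its range is refused whole. The fingers move at their own pace and stop on an object; FORCE is the grip in N (left out, the last holds). Time passes only in rows, so rows that repeat a pose let the fingers close. It gives the time, the measured TCP pose, the force and the opening at its end, in the units of the state.
- monitor.read_state(): the state, without advancing time (a new reading comes with each control period).
- viewer.camera(name): name is "scene" or "top" or "wrist"; returns a dict with "color" (384x512x3 uint8, red, green, blue), "vertical_fov" (degrees; the focal length in pixels is half the picture's height over the tangent of half this angle, whatever the lens; pixels are square), "cx", "cy" (the principal point, pixels), "rvec" (rotation vector, rad) and "tvec" (3), from world to camera coordinates, as OpenCV has them. Camera axes: x right, y down, z forward; pixel columns grow to the right and rows downward; lengths in mm; the calibration is good to about 2 mm. A picture is of the moment at which its call begins. There is no depth.
- ticket.sign_off(): hands the job in, once; it reports no verdict.
The state is a dict: "clock": time; "joints": joint angles; "qd": joint speeds; "effort": joint torques, N m; "eef_pos": TCP position; "eef_rot": TCP orientation; "wrist_force": force on the tool from outside, world axes, zero at the start; "moment": the same for the moment, N m; "finger_gap": finger opening in mm.
Only numpy, scipy, OpenCV 4.12 (cv2) and the standard library are available. Lean on these libraries where they do the work, as an engineer would, in place of code of your own. Each camera call takes 0.05 s, during which the arm holds its last target. There are 200 camera calls.

## Task

Make the glazing station ready: first clear the chunks of dried clay off the banding wheel into the blue scrap bin, then turn the wheel head, which is riding askew on its key, until its keyway drops over the key and it sits fully home. Lay every glazed sample tile flat on the sloping drip board, glaze up, with a short end squarely against the ledge at the bottom, and leave the tubs and the wooden rib where they are.

Things in the scene. Friction and masses are not known exactly. Their poses are not given: they have to be found in the camera images.
- wheel_base: Fixed grey round foot of the banding wheel, 236 mm across, 18 mm high. Origin: centre of its underside, z up. On its axis: steel seat, top at 26 mm, and shaft 22 mm thick, top at 86 mm. A brass key stands on the seat against the shaft on the +x side: 7 mm wide, top at 40 mm, reaching 19.5 mm from the axis.
- key_tab (a point): Red tab on the rim of the wheel's foot, 109 mm from the axis, seen just outside the head: it marks the key's direction (+x of wheel_base).
- wheel_head: Loose aluminium wheel head on the shaft, about 0.7 kg. Origin: on its axis at the hub's underside, z up. Hub 52 mm across from 0 to 24 mm, disc 196 mm across with its flat top at 34 mm. It starts riding on the key, a little tilted, origin about 40 mm above the foot's, and turns easily; once its mark meets the key tab it can go down 14 mm, and home its origin is 26 mm above the foot's.
- boss_top (a point): Centre of the top of the wheel head's dark round grip boss, 44 mm across, from 34 to 70 mm above the head's origin. The bore, 24.6 mm, runs right through. Turn the head by this boss.
- keyway_mark (a point): Outer end of the red line on the head's disc, 92 mm from the axis: it marks the keyway (+x of wheel_head), a slot 10 mm wide in the hub's underside. At the start it stands 30 to 80 degrees anticlockwise, seen from above, of the key tab.
- scrap_bin: Fixed blue open bin, 190 (x) x 140 (y) x 70 mm high, walls 5 mm. Origin: centre of its underside.
- slope: Fixed wooden sloping drip board, surface 125 x 340 mm, inclined 22 degrees, with a dark wooden ledge 12 mm high along its low edge, which faces the robot. Origin: on the board's surface at the foot of the ledge's inner face, mid-length, about 33 mm above the bench; x runs straight up the slope, y along the ledge (170 mm either way), z square out of the board.
- offcut_1: Brick-red chunk of dried clay, 50 x 36 x about 32 mm high, 60 g, lying on the wheel head's disc at the start. Origin: centre of its underside; x along its length, so grip it across y. May be absent.
- offcut_2: Brick-red chunk of dried clay, 46 x 34 x about 37 mm high, 60 g, lying on the wheel head's disc at the start. Origin: centre of its underside; x along its length, so grip it across y. May be absent.
- offcut_3: Brick-red chunk of dried clay, 52 x 35 x about 31 mm high, 60 g, lying on the wheel head's disc at the start. Origin: centre of its underside; x along its length, so grip it across y. May be absent.
- offcut_4: Brick-red chunk of dried clay, 48 x 36 x about 34 mm high, 60 g, lying on the wheel head's disc at the start. Origin: centre of its underside; x along its length, so grip it across y. May be absent.
- tile_1: Thick clay sample tile with green glazed top, 80 (x) x 48 (y) x 16 mm, 90 g, lying glaze up on the bench at the start. Origin: centre of its underside, z up through the glaze, x along its length; grip it across y. May be absent.
- tile_2: Thick clay sample tile with ochre yellow glazed top, 80 (x) x 48 (y) x 16 mm, 90 g, lying glaze up on the bench at the start. Origin: centre of its underside, z up through the glaze, x along its length; grip it across y. May be absent.
- tile_3: Thick clay sample tile with dark blue glazed top, 80 (x) x 48 (y) x 16 mm, 90 g, lying glaze up on the bench at the start. Origin: centre of its underside, z up through the glaze, x along its length; grip it across y. May be absent.
- rib_wood: Bystander, to be left alone: wooden rib, 55 x 110 x 6 mm, at the left. Origin: centre of its underside.
- tub_teal: Bystander, to be left alone: small blue paint tub with white lid, 69 mm across, 57 mm high, behind the scrap bin. Origin: centre of its underside.

How it is judged:
By the outcome, as a careful person would: the job done as asked, in the order asked, and still so for the second after the job is handed in, with the robot touching nothing.
Of offcut_1, offcut_2, offcut_3, offcut_4 only 3 to 4 are there at a start; the rules pass over those that are not, and their reading is None.
Of tile_1, tile_2, tile_3 only 2 to 3 are there at a start; the rules pass over those that are not, and their reading is None.
At some moment in a run one of tile_1, tile_2, tile_3 may be knocked a few centimetres aside while the robot is not near it.
It also fails if it takes over 208 s, if anything falls off the work surface, if the arm or the gripper's body presses on something with over 40 N, if the wrist force passes 120 N, or if a joint passes its speed limit or range.

## Working session

There is one attempt and no reset: what is moved stays moved. The work goes in short steps, Python scripts to look and compute and a shell command to move; the robot and the scene stay as the last step left them, time stands still between calls to the robot, and variables do not carry over. Pictures are saved under pics/ and viewed, about 12 in all and at most 16, crops included, and the job is handed in when it is done.

```bash
ls; mkdir -p pics; cat > h.py <<'E'
import numpy as np, cv2
from cell import monitor, viewer, ticket, manip
from scipy.spatial.transform import Rotation as Ro
def cam(n,save=None):
    c=viewer.camera(n); 
    if save: cv2.imwrite(f'pics/{save}.png',c['color'][:,:,::-1])
    return c
def K(c):
    f=c['color'].shape[0]/2/np.tan(np.radians(c['vertical_fov'])/2)
    return np.array([[f,0,c['cx']],[0,f,c['cy']],[0,0,1.]])
def ray(c,p):
    R=cv2.Rodrigues(np.array(c['rvec'],float))[0];t=np.array(c['tvec'],float).ravel()
    return -R.T@t, R.T@(np.linalg.inv(K(c))@np.array([p[0],p[1],1.]))
def atz(c,p,z):
    o,d=ray(c,p); return o+d*(z-o[2])/d[2]
def tri(obs):
    A=0;b=0
    for c,p in obs:
        o,d=ray(c,p);d=d/np.linalg.norm(d);P=np.eye(3)-np.outer(d,d);A=A+P;b=b+P@o
    x=np.linalg.solve(A,b)
    return x,[np.linalg.norm(proj(c,x)-p) for c,p in obs]
def proj(c,X):
    return cv2.projectPoints(np.array([X],float),np.array(c['rvec'],float),np.array(c['tvec'],float),K(c),None)[0].ravel()
def tool():
    s=monitor.read_state(); return np.array(s['eef_pos']),Ro.from_euler('xyz',s['eef_rot']).as_matrix()
def shift(target):
    p,R=tool(); return (R.T@(np.array(target)-p))/10
E
python3 - <<'E'
from h import *
import pickle
d={n:cam(n,'a_'+n) for n in('scene','top','wrist')}
pickle.dump(d,open('a.pkl','wb'))
for n,c in d.items(): print(n,c['vertical_fov'],c['cx'],c['cy'],ray(c,(256,192)))
s=monitor.read_state();print(s,manip.finger_overhang);print(tool()[1])
for n in('scene','top'): 
  cv2.imwrite(f'pics/b_{n}.png',cv2.resize(d[n]['color'][:,:,::-1],(800,600),interpolation=cv2.INTER_CUBIC))
E
```

```text
pics
scene 44.011252765568 245.5524181017647 189.58535769371437 (array([ -95.15302427, 1279.5649641 , 1285.91359424]), array([ 0.31996421, -0.67542955, -0.6647761 ]))
top 43.55696994176794 256.6611898874195 192.32986678112775 (array([ 217.46412234,  100.55368453, 1506.84381356]), array([ 0.20748468, -0.01081925, -0.97817964]))
wrist 61.321715010350026 262.37198109668515 189.97948284495493 (array([163.57775323, 532.03074229, 383.8748372 ]), array([ 0.25551895, -0.14621998, -0.95590574]))
{'clock': 0.15, 'joints': array([ 1.05441367e+00,  3.00341812e-01,  1.52142371e+00,  1.59518935e-05,
        1.32070324e+00, -6.65793572e-02]), 'qd': array([ 0.0010904 , -0.00115862, -0.0017741 ,  0.00148267,  0.00075629,
       -0.00058048]), 'effort': array([-8.41639721e-04, -5.31959689e+01, -3.52824283e+01,  7.07004871e-02,
        2.36333924e-02, -1.07301410e-04]), 'eef_pos': array([239.02909655, 495.1340879 , 213.02382314]), 'eef_rot': array([-1.57072262e+00,  8.73135785e-04,  1.12098910e+00]), 'wrist_force': array([ 0.24756797, -0.14753651,  0.44418279]), 'moment': array([-0.0267192 , -0.0027025 ,  0.00307067]), 'finger_gap': 93.61310705247809} 8.0
[[ 4.34791775e-01 -4.46006307e-04 -9.00530907e-01]
 [ 9.00530594e-01 -7.54239189e-04  4.34791997e-01]
 [-8.73135674e-04 -9.99999616e-01  7.37053289e-05]]
```

View pics/b_scene.png

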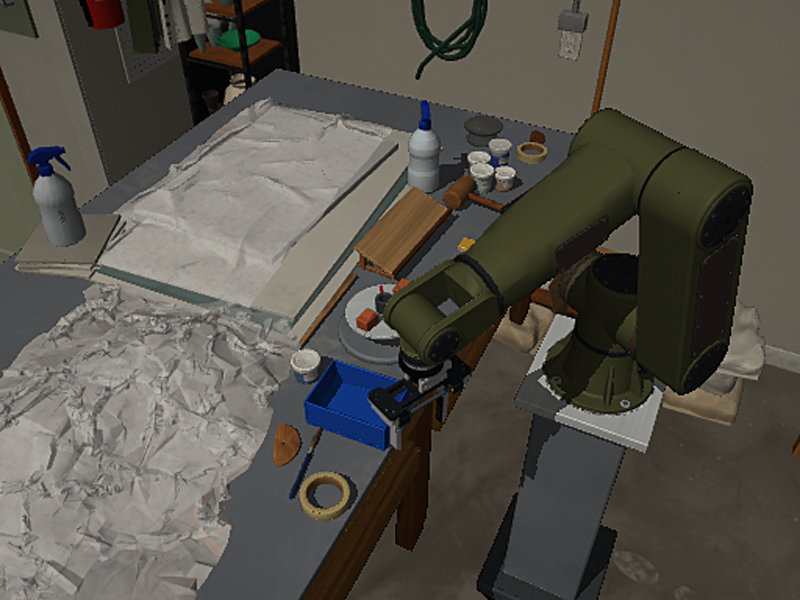

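View pics/b_top.png

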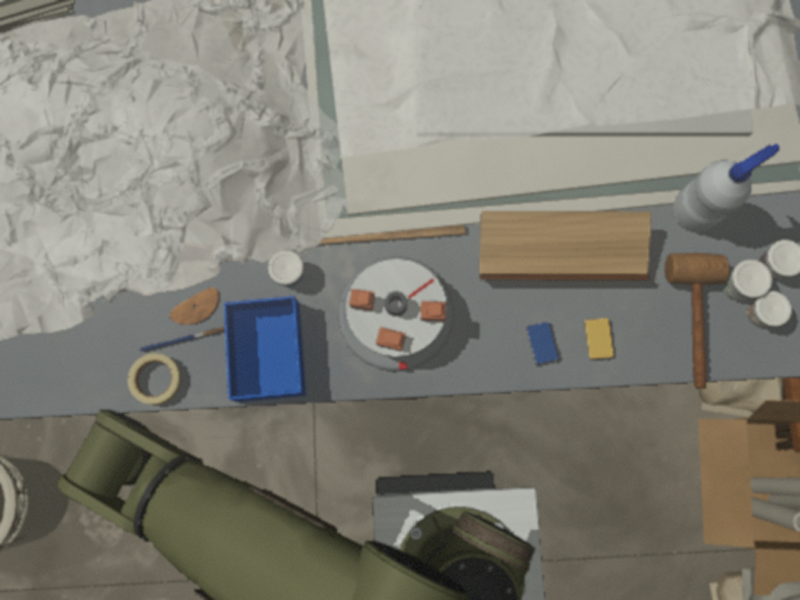

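The scene view shows the wheel with its chunks, the bin, the tub, the sloping board and a yellow tile, partly hidden by the arm. The top view, in 800-wide pixels, shows:
- Three chunks at (361,299), (433,310) and (391,339).
- Boss at (397,303), keyway mark end near (432,280) and red key tab at (403,366).
- Blue tile at (543,343) and yellow tile at (599,339), with no green tile visible.
- Board at (480–650, 212–280) and bin at (264,348).

```bash
python3 - <<'E'
from h import *
import pickle
d=pickle.load(open('a.pkl','rb'));c=d['top'];s=.64
for n,p,z in [('boss',(397,303),110),('c1',(361,299),110),('c2',(433,310),110),('c3',(391,339),110),('mark',(432,280),74),('tab',(403,366),18),('blue',(543,343),16),('yel',(599,339),16),('ledgeL',(481,279),40),('ledgeR',(649,279),40),('topL',(481,212),80),('topR',(649,212),80),('binTL',(226,304),70),('binBR',(302,396),70),('tub',(286,267),57),('rib',(195,306),6),('brush',(180,340),6)]:
  print(n,atz(c,(p[0]*s,p[1]*s),z).round())
p,R=tool();c=d['wrist'];o,_=ray(c,(0,0));print('cam in tool',R.T@(o-p), 'fwd',R.T@ray(c,(c['cx'],c['cy']))[1])
print('right',R.T@(ray(c,(400,190))[1]-ray(c,(300,190))[1]))
E
```

```text
boss [508.  91. 110.]
c1 [520. 159. 110.]
c2 [491.  24. 110.]
c3 [440. 106. 110.]
mark [558.  20.  74.]
tab [399.  85.  18.]
blue [ 430. -198.   16.]
yel [ 432. -311.   16.]
ledgeL [563. -80.  40.]
ledgeR [ 545. -418.   40.]
topL [690. -86.  80.]
topR [ 673. -420.   80.]
binTL [532. 425.  70.]
binBR [346. 281.  70.]
tub [604. 308.  57.]
rib [546. 502.   6.]
brush [477. 532.   6.]
cam in tool [   0.27176651 -170.84512559   84.00122929] fwd [-6.64550883e-05  9.57696190e-01 -2.87781171e-01]
right [ 3.08767118e-01 -1.39124869e-05 -1.17600056e-04]
```

View pics/a_wrist.png

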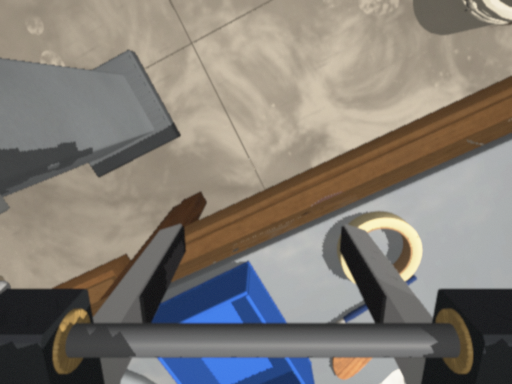

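The wrist view shows only the bin's corner and the floor. I'll move over the wheel for a close look.

```bash
python3 -m jog '[{"dx":-11,"dy":-8,"dz":-23,"spin":-13,"grip":9.4},{"dx":-11,"dy":-8,"dz":-23,"spin":-13,"grip":9.4},{"dx":-11,"dy":-8,"dz":-23,"spin":-13,"grip":9.4},{"dx":-22.5,"dy":-11.7,"dz":-46.3,"spin":-26,"grip":9.4},{"dx":-22.5,"dy":-11.7,"dz":-46.3,"spin":-26,"grip":9.4},{"dx":-22.5,"dy":-11.7,"dz":-46.3,"spin":-26,"grip":9.4},{"dx":-22.5,"dy":-11.7,"dz":-46.3,"spin":-26,"grip":9.4},{"dx":-22.5,"dy":-11.7,"dz":-46.3,"spin":-26,"grip":9.4},{"dx":-22.5,"dy":-11.7,"dz":-46.3,"spin":-26,"grip":9.4},{"dx":-22.5,"dy":-11.7,"dz":-46.3,"spin":-26,"grip":9.4},{"dx":-22.5,"dy":-11.7,"dz":-46.3,"spin":-26,"grip":9.4},{"dx":-22.5,"dy":-11.7,"dz":-46.3,"spin":-26,"grip":9.4},{"dx":-22.5,"dy":-11.7,"dz":-46.3,"spin":-26,"grip":9.4},{"dx":-22.5,"dy":-11.7,"dz":-46.3,"spin":-26,"grip":9.4}]'
python3 - <<'E'
from h import *
import pickle
c=cam('wrist','w1');pickle.dump(c,open('w1.pkl','wb'));p,R=tool();print(p,R.round(3),monitor.read_state()['joints'])
E
```

```text
clock: 1.9
eef_pos: [558.0, 91.8, 330.5]
eef_rot: [-1.571, -0.0, 1.575]
wrist_force: [0.0, -0.6, 0.2]
finger_gap: 94.2
[558.10277585  91.67751447 330.50980877] [[-0.005  0.    -1.   ]
 [ 1.     0.    -0.005]
 [ 0.    -1.    -0.   ]] [ 9.80471915e-02  2.78074748e-01  1.28168748e+00  1.68665687e-05
  1.58172513e+00 -1.47727829e+00]
```

View pics/w1.png

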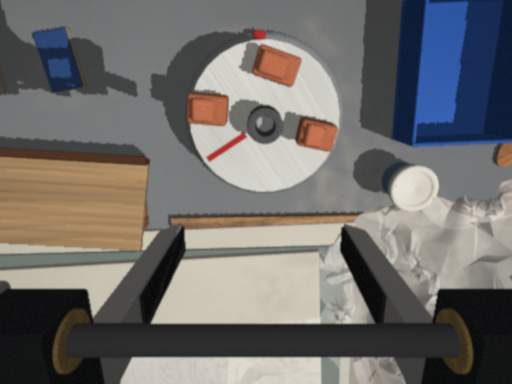

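The view shows the tab at (259,34), boss at (263,122), mark end at (209,159), chunks at (277,65), (208,109) and (317,134), blue tile at (57,60), bin at right and slope at lower left. The mark stands about 130° anticlockwise of the tab, more than the text says. Next is a second view, lower and shifted.

```bash
python3 -m jog '[{"dx":-6,"dy":6,"dz":-1},{"dx":-6,"dy":6,"dz":-1},{"dx":-6,"dy":6,"dz":-1},{"dx":-6,"dy":6,"dz":-1}]'
cat >> h.py <<'E'
def blobs(c,lo,hi,amin=60):
    hsv=cv2.cvtColor(c['color'],cv2.COLOR_RGB2HSV)
    m=cv2.inRange(hsv,lo,hi)
    m=cv2.morphologyEx(m,cv2.MORPH_CLOSE,np.ones((3,3)))
    cs,_=cv2.findContours(m,cv2.RETR_EXTERNAL,cv2.CHAIN_APPROX_NONE)
    return [k for k in cs if cv2.contourArea(k)>amin]
E
python3 - <<'E'
from h import *
import pickle
c2=cam('wrist','w2');pickle.dump(c2,open('w2.pkl','wb'));c1=pickle.load(open('w1.pkl','rb'))
for c in(c1,c2):
  print('--')
  for nm,lo,hi in [('clay',(4,100,60),(14,190,255)),('red',(0,200,80),(3,255,255)),('red2',(175,150,80),(180,255,255)),('blue',(100,150,20),(125,255,255))]:
    for k in blobs(c,lo,hi,20):
      (x,y),(w,h),a=cv2.minAreaRect(k);print(nm,round(x),round(y),round(w),round(h),round(a),cv2.contourArea(k))
print(c1['color'][65,277],c1['color'][147,227],c1['color'][34,259])
E
```

```text
--
clay 264 220 11 184 88 925.0
clay 146 218 3 19 0 33.0
clay 74 156 149 9 3 1081.5
clay 503 154 21 16 90 290.0
clay 316 134 38 28 13 963.5
clay 206 108 41 30 5 1134.5
clay 276 65 44 30 19 1233.0
blue 58 59 63 30 72 1693.5
blue 452 72 145 118 90 16179.0
--
clay 252 221 11 160 89 817.0
clay 146 219 3 19 4 28.0
clay 74 156 149 9 3 1084.0
clay 503 154 21 16 90 289.5
clay 316 134 38 28 13 964.5
clay 207 109 41 30 5 1133.5
clay 276 65 44 30 20 1229.0
blue 57 59 62 31 73 1687.5
blue 452 72 145 118 90 16150.0
[189 111  78] [174  45  43] [171  47  44]validation failed for argument at $[0]...
```

View pics/w2.png

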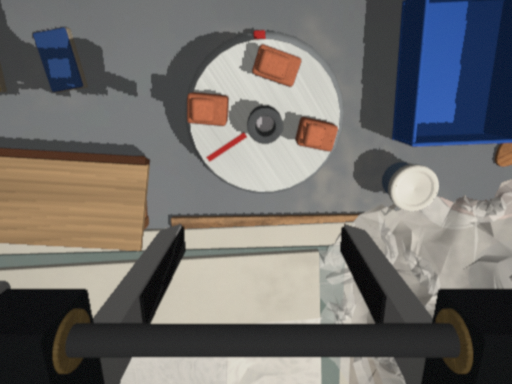

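The move was refused because each row needs all five keys, so this is the same view as before. I'll retry.

```bash
python3 -m jog '[{"grip":9.4,"spin":0,"dx":-5,"dy":7,"dz":1},{"grip":9.4,"spin":0,"dx":-5,"dy":7,"dz":1},{"grip":9.4,"spin":0,"dx":-5,"dy":7,"dz":1},{"grip":9.4,"spin":0,"dx":-5,"dy":7,"dz":1}]'
python3 - <<'E'
from h import *
import pickle
c=cam('wrist','w3');pickle.dump(c,open('w2.pkl','wb'))
cv2.imwrite('pics/w3b.png',cv2.resize(c['color'][:300,:,::-1],(800,469),interpolation=cv2.INTER_CUBIC))
for nm,lo,hi in [('clay',(4,100,60),(14,190,255)),('blue',(100,150,20),(125,255,255))]:
    for k in blobs(c,lo,hi,20):
      (x,y),(w,h),a=cv2.minAreaRect(k);print(nm,round(x),round(y),round(w),round(h),round(a),cv2.contourArea(k))
E
```

```text
clock: 2.5
eef_pos: [548.9, 41.9, 261.7]
eef_rot: [-1.573, -0.0, 1.575]
wrist_force: [0.1, -0.8, 0.7]
finger_gap: 93.9
clay 267 245 13 146 89 1283.5
clay 389 241 8 30 90 120.0
clay 84 174 170 11 3 1413.5
clay 372 150 49 34 14 1479.0
clay 245 121 47 36 5 1586.0
clay 329 70 53 38 20 1867.5
blue 65 62 73 36 73 2340.5
blue 480 81 162 62 90 8490.0
```

View pics/w3b.png

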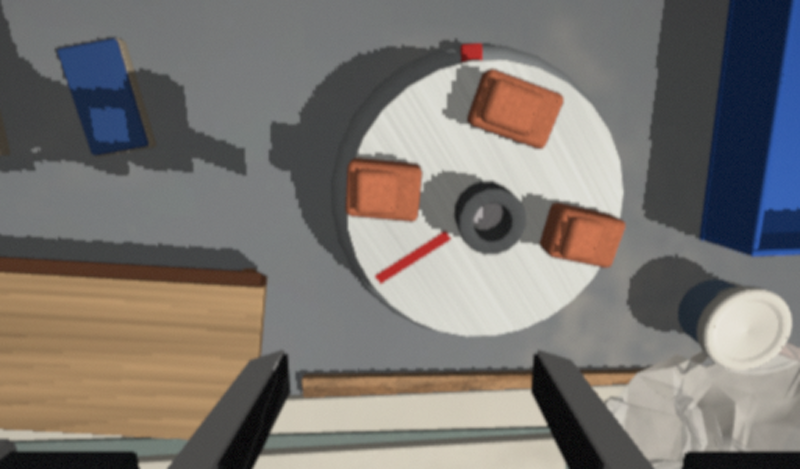

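View w3 shows the same three chunks closer: (515,107), (383,190) and (588,236) in 800-wide pixels. Boss is at (488,216), mark end at (379,280) and tab at (471,51).

```bash
python3 - <<'E'
from h import *
import pickle
a=pickle.load(open('w1.pkl','rb'));b=pickle.load(open('w2.pkl','rb'));s=.64
def t(n,p,q):
  x,e=tri([(a,np.array(p)),(b,np.array(q))]);print(n,x.round(1),np.round(e,1));return x
boss=t('boss',(265,123),(488*s,216*s));tab=t('tab',(259.5,34),(471*s,51*s));mark=t('mark',(209,159),(379*s,280*s))
t('markin',(245,135),(449*s,236*s))
for n,p,q in [('A',(276,65),(329,70)),('B',(207,109),(245,121)),('C',(316.5,134),(372,150)),('blue',(57,59),(65,62))]: t(n,p,q)
t('ledgeTopEnd',(149,157),(266*s,277*s));t('slopecornerHi',(141,250),(258*s,438*s))
cen=boss[:2]
g=lambda v:np.degrees(np.arctan2(*(v[:2]-cen)[::-1]))
print(g(tab),g(mark),np.linalg.norm((tab-boss)[:2]),np.linalg.norm((mark-boss)[:2]))
# disc ellipse -> centre
for k in [60,62,65,80,90,95,100]: pass
# world angles of chunk rects from lower view, top at z=106
for k in blobs(b,(4,100,60),(14,190,255),1300):
  q=np.array([atz(b,v,95)[:2] for v in k.reshape(-1,2)],np.float32);print(np.round(cv2.minAreaRect(q),0) if 0 else cv2.minAreaRect(q))
for k in blobs(b,(100,150,20),(125,255,255),1000):
  q=np.array([atz(b,v,16)[:2] for v in k.reshape(-1,2)],np.float32);print('blue',cv2.minAreaRect(q))
E
```

```text
boss [511.1  95.   87.9] [0.3 0.4]
tab [397.5  87.4  14.7] [0.2 0.2]
mark [561.   19.5  69.5] [0.4 0.5]
markin [526.8  69.4  79.5] [0. 0.]
A [443.2 107.6  91.4] [0.4 0.5]
B [493.5  23.9  92.5] [0.1 0.2]
C [524.8 161.5  82. ] [0. 0.]
blue [ 431.5 -190.2   24.4] [0.2 0.3]
ledgeTopEnd [561.7 -66.9  56.9] [1.2 1.4]
slopecornerHi [689.4 -79.4  81.8] [1.5 1.8]
-176.19524619627876 -56.50553241094427 113.80502298647444 90.5681111847619
((549.582275390625, -148.62612915039062), (180.61541748046875, 12.367843627929688), 87.4150161743164)
((523.0578002929688, 157.34007263183594), (51.90061950683594, 34.525047302246094), 78.10165405273438)
((493.31414794921875, 24.07708740234375), (48.094356536865234, 36.35338592529297), 85.35442352294922)
((443.71124267578125, 107.04525756835938), (52.45542907714844, 34.246219635009766), 71.48385620117188)
blue ((431.84942626953125, -194.09686279296875), (75.2735366821289, 43.89129638671875), 9.996776580810547)
blue ((460.09906005859375, 306.8882141113281), (202.41748046875, 78.59844970703125), 12.759293556213379)
```

```bash
python3 -m jog '[{"grip":5.2,"dx":3,"dy":3,"dz":5,"spin":50},{"grip":5.2,"dx":3,"dy":3,"dz":5,"spin":50},{"grip":5.2,"dx":3,"dy":3,"dz":5,"spin":50},{"grip":5.2,"dx":3,"dy":3,"dz":5,"spin":50},{"grip":5.2,"dx":6.5,"dy":8,"dz":10.5,"spin":108.5},{"grip":5.2,"dx":6.5,"dy":8,"dz":10.5,"spin":108.5},{"grip":5.2,"dx":6.5,"dy":8,"dz":10.5,"spin":108.5},{"grip":5.2,"dx":6.5,"dy":8,"dz":10.5,"spin":108.5},{"grip":5.2,"dx":6.5,"dy":8,"dz":10.5,"spin":108.5},{"grip":5.2,"dx":6.5,"dy":8,"dz":10.5,"spin":108.5},{"grip":5.2,"dx":6.5,"dy":8,"dz":10.5,"spin":108.5},{"grip":5.2,"dx":6.5,"dy":8,"dz":10.5,"spin":108.5},{"grip":5.2,"dx":6.5,"dy":8,"dz":10.5,"spin":108.5}]' 20
python3 - <<'E'
from h import *
import pickle
c=cam('wrist','w4');pickle.dump(c,open('w4.pkl','wb'));p,R=tool();print(p,monitor.read_state()['eef_rot'])
for x in [(443.5,107,95),(493,24,95),(523,158,95),(509,92,110)]: print(proj(c,x).round(), end=' ')
cv2.imwrite('pics/w4b.png',cv2.resize(c['color'][:,:,::-1],(768,576),interpolation=cv2.INTER_CUBIC))
E
```

```text
clock: 4.18
eef_pos: [443.3, 106.0, 180.6]
eef_rot: [-1.571, -0.0, -0.316]
wrist_force: [0.0, 0.7, 0.8]
finger_gap: 52.0
[443.2476727  105.99773231 180.57055588] [-1.57072490e+00 -1.61842943e-04 -3.16836439e-01]
[262. 197.] [344. 265.] [340. 107.] [347. 196.]
```

View pics/w4b.png

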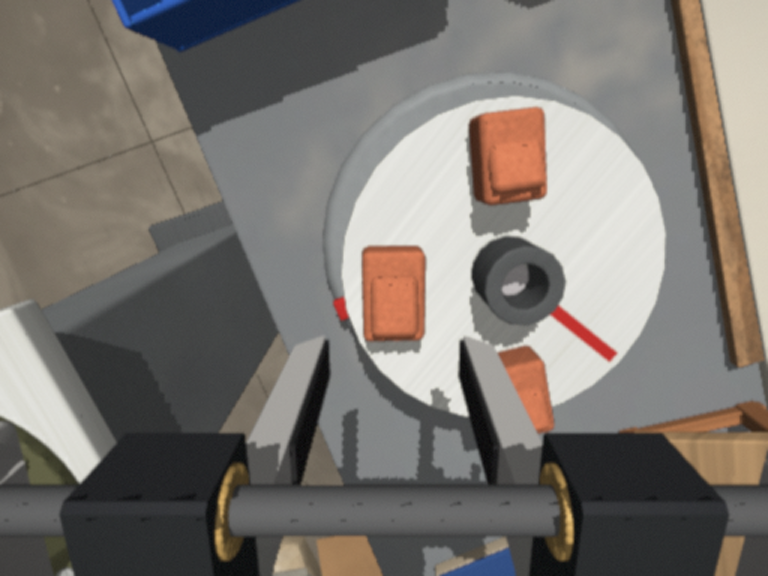

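View w4 shows chunk A square between the jaws at (393,293), the boss top ring at (527,285), the mark end at (613,355) and the tab at (341,308), all in 768-wide pixels. Now descend and grip A.

```bash
python3 -m jog '[{"grip":5.2,"dx":0,"dy":5,"dz":0.1,"spin":0},{"grip":5.2,"dx":0,"dy":9.3,"dz":0.1,"spin":0},{"grip":5.2,"dx":0,"dy":9.3,"dz":0.1,"spin":0},{"grip":2,"dx":0,"dy":9.3,"dz":0.1,"spin":0},{"grip":2,"dx":0,"dy":9.3,"dz":0.1,"spin":0},{"grip":2,"dx":0,"dy":9.3,"dz":0.1,"spin":0},{"grip":2,"dx":0,"dy":9.3,"dz":0.1,"spin":0},{"grip":2,"dx":0,"dy":3,"dz":0.1,"spin":0},{"grip":2,"dx":0,"dy":-1,"dz":0.1,"spin":0},{"grip":2,"dx":0,"dy":-1,"dz":0.1,"spin":0}]' 20
python3 - <<'E'
from h import *
import pickle
a,b,c=[pickle.load(open(f,'rb')) for f in('w1.pkl','w2.pkl','w4.pkl')];s=.64;u=2/3
for n,p,q,r in [('boss',(265,123),(488*s,216*s),(527*u,285*u)),('mark',(209,159),(379*s,280*s),(613*u,355*u)),('tab',(259.5,34),(471*s,51*s),(341*u,308*u)),('A',(276,65),(329,70),(393*u,293*u)),('C',(316.5,134),(372,150),(508*u,155*u))]:
  x,e=tri([(a,np.array(p)),(b,np.array(q)),(c,np.array(r))]);print(n,x.round(1),np.round(e,1))
print(shift((400,325,120)))
E
```

```text
clock: 5.48
eef_pos: [444.6, 107.0, 193.2]
eef_rot: [-1.568, -0.005, -0.319]
wrist_force: [-0.4, -0.3, -0.5]
finger_gap: 35.1
boss [510.9  93.7 104.2] [1.7 2.1 4.2]
mark [560.6  19.7  71.4] [0.5 0.5 0. ]
tab [398.1  87.1  20.5] [0.3 0.6 0.6]
A [443.4 107.6  91.2] [0.6 0.2 0.5]
C [524.2 160.1  87.2] [0.4 0.5 0.5]
[-11.10027842   7.31760507  19.28399792]
```

```bash
python3 -m jog '[{"grip":2,"dx":-11,"dy":0,"dz":19.2,"spin":0},{"grip":2,"dx":-11,"dy":0,"dz":19.2,"spin":0},{"grip":2,"dx":-11,"dy":0,"dz":19.2,"spin":0},{"grip":2,"dx":-11,"dy":0,"dz":19.2,"spin":0},{"grip":2,"dx":-11,"dy":5,"dz":19.2,"spin":0},{"grip":2,"dx":-11,"dy":10,"dz":19.2,"spin":0},{"grip":2,"dx":-11,"dy":14.5,"dz":19.2,"spin":0},{"grip":2,"dx":-11,"dy":14.5,"dz":19.2,"spin":0},{"grip":5.2,"dx":-11,"dy":14.5,"dz":19.2,"spin":0},{"grip":5.2,"dx":-11,"dy":14.5,"dz":19.2,"spin":0},{"grip":5.2,"dx":-11,"dy":14.5,"dz":19.2,"spin":0},{"grip":5.2,"dx":-11,"dy":9,"dz":19.2,"spin":0},{"grip":5.2,"dx":-11,"dy":3,"dz":19.2,"spin":0},{"grip":5.2,"dx":-11,"dy":3,"dz":19.2,"spin":0}]'
python3 - <<'E'
from h import *
c=cam('wrist','w5');p,R=tool();print(p,shift((523.5,159,160)),'spin', -(-12+np.degrees(-monitor.read_state()['eef_rot'][2])))
for k in blobs(c,(4,100,60),(14,190,255),300): print(cv2.minAreaRect(k), atz(c,cv2.minAreaRect(k)[0],25), proj(c,(400,325,25)))
E
```

```text
clock: 7.22
eef_pos: [400.8, 324.8, 165.4]
eef_rot: [-1.564, -0.005, -0.319]
wrist_force: [0.3, 0.6, -0.8]
finger_gap: 51.9
[399.86472471 324.09469514 162.53169484] [ 16.91549317   0.25633185 -11.80185901] spin -6.271476705008187
((261.5, 178.5), (51.0, 33.0), 90.0) [402.16807672 328.45682026  25.        ] [260.52622576 182.35577482]
```

```bash
python3 -m jog '[{"grip":5.2,"dx":0,"dy":-1.5,"dz":-2,"spin":0},{"grip":5.2,"dx":16.9,"dy":-1.5,"dz":-11.8,"spin":-6.3},{"grip":5.2,"dx":16.9,"dy":-1.5,"dz":-11.8,"spin":-6.3},{"grip":5.2,"dx":16.9,"dy":-1.5,"dz":-11.8,"spin":-6.3},{"grip":5.2,"dx":16.9,"dy":0,"dz":-11.8,"spin":-6.3},{"grip":5.2,"dx":16.9,"dy":0,"dz":-11.8,"spin":-6.3}]'
python3 - <<'E'
from h import *
c=cam('wrist','w6');p,R=tool();print(p,monitor.read_state()['eef_rot'])
for k in blobs(c,(4,100,60),(14,190,255),500):
  m=cv2.minAreaRect(k); print(m, atz(c,m[0],93))
print(proj(c,(*p[:2],93)))
E
```

```text
clock: 8.02
eef_pos: [521.7, 158.3, 158.2]
eef_rot: [-1.572, 0.004, -0.21]
wrist_force: [-0.5, 0.3, 0.8]
finger_gap: 52.0
[521.70316643 159.1042793  159.23459656] [-1.57173107  0.00245108 -0.20867463]
((264.8814392089844, 369.8917236328125), (25.56451416015625, 40.82148742675781), 87.39744567871094) [490.94680058   2.82075033  93.        ]
((267.0, 201.5), (61.0, 42.0), 90.0) [526.1495098  161.72117878  93.        ]
((413.7456970214844, 174.0887451171875), (231.22882080078125, 17.818288803100586), 83.2901611328125) [638.01522661 160.17993724  93.        ]
((86.5, 28.5), (57.0, 49.0), 90.0) [433.89673523 305.05772142  93.        ]
[262.05948483 205.76624934]
```

```bash
python3 -m jog '[{"grip":5.2,"dx":0.4,"dy":4,"dz":0.2,"spin":0},{"grip":5.2,"dx":0.4,"dy":7.2,"dz":0.2,"spin":0},{"grip":5.2,"dx":0.4,"dy":7.2,"dz":0.2,"spin":0},{"grip":2,"dx":0.4,"dy":7.2,"dz":0.2,"spin":0},{"grip":2,"dx":0.4,"dy":7.2,"dz":0.2,"spin":0},{"grip":2,"dx":0.4,"dy":7.2,"dz":0.2,"spin":0},{"grip":2,"dx":0.4,"dy":7.2,"dz":0.2,"spin":0},{"grip":2,"dx":0.4,"dy":2,"dz":0.2,"spin":0},{"grip":2,"dx":0.4,"dy":-1,"dz":0.2,"spin":0},{"grip":2,"dx":0.4,"dy":-1,"dz":0.2,"spin":0}]' 20
python3 - <<'E'
from h import *
print(shift((480,385,120)))
E
```

```text
clock: 9.32
eef_pos: [527.8, 159.8, 172.5]
eef_rot: [-1.569, -0.004, -0.209]
wrist_force: [0.1, -0.2, -1.2]
finger_gap: 33.9
[-9.37098425  5.24612036 21.02677469]
```

```bash
python3 -m jog '[{"grip":2,"dx":-9.3,"dy":0,"dz":21,"spin":0},{"grip":2,"dx":-9.3,"dy":0,"dz":21,"spin":0},{"grip":2,"dx":-9.3,"dy":0,"dz":21,"spin":0},{"grip":2,"dx":-9.3,"dy":0,"dz":21,"spin":0},{"grip":2,"dx":-9.3,"dy":4,"dz":21,"spin":0},{"grip":2,"dx":-9.3,"dy":8,"dz":21,"spin":0},{"grip":2,"dx":-9.3,"dy":12.6,"dz":21,"spin":0},{"grip":2,"dx":-9.3,"dy":12.6,"dz":21,"spin":0},{"grip":5.2,"dx":-9.3,"dy":12.6,"dz":21,"spin":0},{"grip":5.2,"dx":-9.3,"dy":12.6,"dz":21,"spin":0},{"grip":5.2,"dx":-9.3,"dy":12.6,"dz":21,"spin":0},{"grip":5.2,"dx":-9.3,"dy":6,"dz":21,"spin":0},{"grip":5.2,"dx":-9.3,"dy":0,"dz":21,"spin":0},{"grip":5.2,"dx":-9.3,"dy":0,"dz":21,"spin":0}]'
python3 - <<'E'
from h import *
c=cam('wrist','w7');p,R=tool();print(p,shift((493.4,24,160)))
for k in blobs(c,(4,100,60),(14,190,255),300): m=cv2.minAreaRect(k);print(m, atz(c,m[0],25))
E
```

```text
clock: 11.08
eef_pos: [481.2, 385.7, 176.5]
eef_rot: [-1.564, -0.007, -0.209]
wrist_force: [1.0, -1.0, -0.9]
finger_gap: 52.1
[480.31729262 384.93474221 173.25265297] [  8.7627197    1.22819571 -35.04159044]
((261.0, 181.0), (46.0, 32.0), 90.0) [480.75875595 384.08241639  25.        ]
((256.4800109863281, 104.85999298095703), (55.08172607421875, 8.875201225280762), 70.55996704101562) [492.3634162 459.264751   25.       ]
((294.1689147949219, 49.236480712890625), (114.03893280029297, 57.65882873535156), 54.46232223510742) [536.92932307 500.54215707  25.        ]
```

```bash
python3 -m jog '[{"grip":5.2,"dx":8.8,"dy":0,"dz":-35,"spin":-7},{"grip":5.2,"dx":8.8,"dy":0,"dz":-35,"spin":-7},{"grip":5.2,"dx":8.8,"dy":0,"dz":-35,"spin":-7},{"grip":5.2,"dx":8.8,"dy":0,"dz":-35,"spin":-7},{"grip":5.2,"dx":8.8,"dy":0,"dz":-35,"spin":-7},{"grip":5.2,"dx":8.8,"dy":0,"dz":-35,"spin":-7},{"grip":5.2,"dx":8.8,"dy":1.2,"dz":-35,"spin":-7},{"grip":5.2,"dx":8.8,"dy":1.2,"dz":-35,"spin":-7},{"grip":5.2,"dx":8.8,"dy":1.2,"dz":-35,"spin":-7}]'
python3 - <<'E'
from h import *
c=cam('wrist','w8');p,R=tool();print(p,monitor.read_state()['eef_rot'])
for k in blobs(c,(4,100,60),(14,190,255),500):
  m=cv2.minAreaRect(k); print(m, atz(c,m[0],93))
print(proj(c,(*p[:2],93)))
E
```

```text
clock: 12.25
eef_pos: [493.0, 24.9, 158.2]
eef_rot: [-1.571, 0.001, -0.085]
wrist_force: [-0.4, 0.9, -0.3]
finger_gap: 52.1
[493.09428536  24.85459181 158.38539968] [-1.57077301e+00  2.58470614e-04 -8.51247487e-02]
((411.5289001464844, 271.8121337890625), (92.22269439697266, 15.88997745513916), 8.746161460876465) [610.79986193 -42.18185375  93.        ]
((264.0, 207.5), (65.0, 46.0), 90.0) [494.51630199  24.15429216  93.        ]
((446.2911376953125, 118.99029541015625), (18.793636322021484, 238.62574768066406), 2.6630008220672607) [629.76478506  79.8978709   93.        ]
[262.09150587 206.79739019]
```

```bash
python3 -m jog '[{"grip":5.2,"dx":0.1,"dy":4,"dz":0,"spin":0},{"grip":5.2,"dx":0.1,"dy":7.1,"dz":0,"spin":0},{"grip":5.2,"dx":0.1,"dy":7.1,"dz":0,"spin":0},{"grip":2,"dx":0.1,"dy":7.1,"dz":0,"spin":0},{"grip":2,"dx":0.1,"dy":7.1,"dz":0,"spin":0},{"grip":2,"dx":0.1,"dy":7.1,"dz":0,"spin":0},{"grip":2,"dx":0.1,"dy":7.1,"dz":0,"spin":0},{"grip":2,"dx":0.1,"dy":2,"dz":0,"spin":0},{"grip":2,"dx":0.1,"dy":-2,"dz":0,"spin":0},{"grip":2,"dx":0.1,"dy":-2,"dz":0,"spin":0}]' 20
python3 - <<'E'
from h import *
print(shift((480,325,45)))
E
```

```text
clock: 13.55
eef_pos: [495.2, 23.7, 181.1]
eef_rot: [-1.57, -0.005, -0.087]
wrist_force: [-0.1, -0.7, -0.8]
finger_gap: 35.7
[-4.18965688 13.60140239 29.87948108]
```

```bash
python3 -m jog '[{"grip":2,"dx":-4.2,"dy":0,"dz":29.8,"spin":0},{"grip":2,"dx":-4.2,"dy":0,"dz":29.8,"spin":0},{"grip":2,"dx":-4.2,"dy":0,"dz":29.8,"spin":0},{"grip":2,"dx":-4.2,"dy":0,"dz":29.8,"spin":0},{"grip":2,"dx":-4.2,"dy":0,"dz":29.8,"spin":0},{"grip":2,"dx":-4.2,"dy":4,"dz":29.8,"spin":0},{"grip":2,"dx":-4.2,"dy":8,"dz":29.8,"spin":0},{"grip":2,"dx":-4.2,"dy":13.5,"dz":29.8,"spin":0},{"grip":2,"dx":-4.2,"dy":13.5,"dz":29.8,"spin":0},{"grip":5.2,"dx":-4.2,"dy":13.5,"dz":29.8,"spin":0},{"grip":5.2,"dx":-4.2,"dy":13.5,"dz":29.8,"spin":0},{"grip":5.2,"dx":-4.2,"dy":13.5,"dz":29.8,"spin":0},{"grip":5.2,"dx":-4.2,"dy":7,"dz":29.8,"spin":0},{"grip":5.2,"dx":-4.2,"dy":-4,"dz":29.8,"spin":0},{"grip":5.2,"dx":-4.2,"dy":-4,"dz":29.8,"spin":0}]'
python3 - <<'E'
from h import *
c=cam('wrist','w9');p,R=tool();print(p,R.round(2))
for k in blobs(c,(4,100,60),(14,190,255),300): m=cv2.minAreaRect(k);print(m, atz(c,m[0],25))
# hover so wheel centre seen: camera axis at z=80
for yaw in (45,60):print(yaw,shift((505,60,250)))
E
```

```text
clock: 15.42
eef_pos: [478.2, 324.3, 222.1]
eef_rot: [-1.569, -0.002, -0.087]
wrist_force: [-0.3, -0.3, -0.8]
finger_gap: 51.7
[479.67201507 325.21642329 228.67603879] [[ 1.    0.01  0.09]
 [-0.09  0.01  1.  ]
 [ 0.01 -1.    0.01]]
((196.6345977783203, 170.82691955566406), (29.809648513793945, 43.733890533447266), 11.309932708740234) [402.38911237 328.48245667  25.        ]
((261.5, 167.5), (41.0, 29.0), 90.0) [478.04323303 325.82300599  25.        ]
((258.8799743652344, 116.83999633789062), (29.9813289642334, 41.29503631591797), 8.130102157592773) [480.19875656 383.42524592  25.        ]
((311.5, 21.0), (42.0, 67.0), 90.0) [542.67856767 474.51713266  25.        ]
45 [  4.8411175   -2.26117204 -26.18798151]
60 [  4.8411175   -2.26117204 -26.18798151]
```

```bash
python3 -m jog '[{"grip":7,"dx":5,"dy":0,"dz":-23,"spin":-65},{"grip":7,"dx":5,"dy":0,"dz":-23,"spin":-65},{"grip":7,"dx":5,"dy":0,"dz":-23,"spin":-65},{"grip":7,"dx":5,"dy":0,"dz":-23,"spin":-65},{"grip":7,"dx":5,"dy":0,"dz":-23,"spin":-65},{"grip":7,"dx":5,"dy":0,"dz":-23,"spin":-65},{"grip":7,"dx":5,"dy":0,"dz":-23,"spin":-65},{"grip":7,"dx":5,"dy":0,"dz":-23,"spin":-65},{"grip":7,"dx":5,"dy":0,"dz":-23,"spin":-65}]'
python3 - <<'E'
from h import *
import pickle
c=cam('wrist','w10');pickle.dump(c,open('w10.pkl','wb'));p,R=tool();print(p,monitor.read_state()['eef_rot'])
cv2.imwrite('pics/w10b.png',cv2.resize(c['color'][:,:,::-1],(768,576),interpolation=cv2.INTER_CUBIC))
E
```

```text
clock: 16.6
eef_pos: [508.0, 90.8, 218.7]
eef_rot: [-1.571, -0.0, 1.046]
wrist_force: [0.0, -0.1, -0.5]
finger_gap: 70.1
[507.98453983  90.83606466 218.6226043 ] [-1.57105057e+00 -2.01692657e-04  1.04627957e+00]
```

View pics/w10b.png

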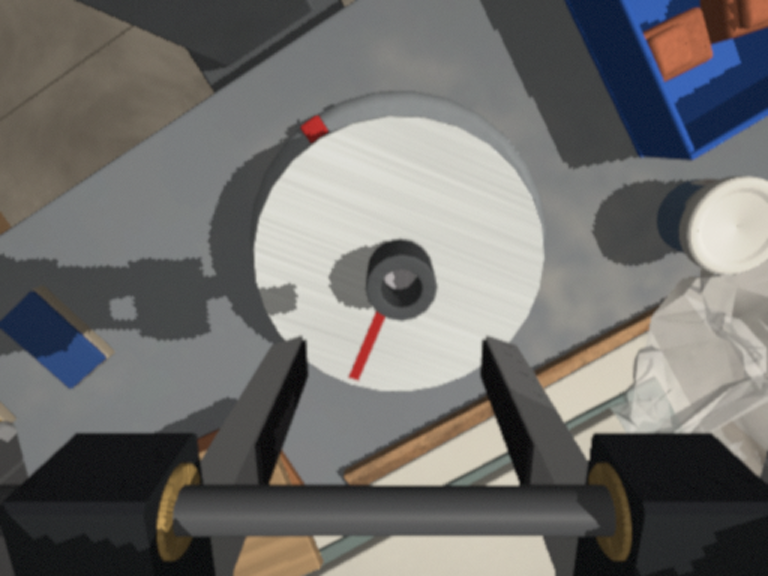

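View w10 shows a bare disc with the boss ring at (402,284), mark end at (355,378) and tab at (315,127), all in 768-wide pixels. Two chunks are visible in the bin.

```bash
python3 - <<'E'
from h import *
import pickle
a,b,c,d=[pickle.load(open(f,'rb')) for f in('w1.pkl','w2.pkl','w4.pkl','w10.pkl')];s=.64;u=2/3
X={}
for n,p,q,r,v in [('boss',(265,123),(488*s,216*s),(527*u,285*u),(402*u,284*u)),('mark',(209,159),(379*s,280*s),(613*u,355*u),(355*u,378*u)),('tab',(259.5,34),(471*s,51*s),(341*u,308*u),(315*u,127*u))]:
  x,e=tri([(a,np.array(p)),(b,np.array(q)),(c,np.array(r)),(d,np.array(v))]);print(n,x.round(1),np.round(e,1));X[n]=x
  for k,pp in((a,p),(b,q),(c,r),(d,v)): print('   ',atz(k,pp,x[2] if n!='boss' else 110).round(1))
hsv=cv2.cvtColor(d['color'],cv2.COLOR_RGB2HSV)
m=cv2.inRange(hsv,(0,0,150),(180,40,255));m[:,370:]=0
k=max(cv2.findContours(m,cv2.RETR_EXTERNAL,cv2.CHAIN_APPROX_NONE)[0],key=cv2.contourArea)
w=np.array([atz(d,t,74)[:2] for t in cv2.convexHull(k).reshape(-1,2)],np.float32);print('disc',cv2.fitEllipse(w))
E
```

```text
boss [511.1  94.1 104.3] [1.7 2.5 4.  1.3]
    [508.7  94.9 110. ]
    [508.4  91.4 110. ]
    [513.2  95.8 110. ]
    [510.2  95.8 110. ]
mark [561.5  21.5  72.3] [1.5 2.  1.8 5.2]
    [560.   20.2  72.3]
    [560.8  19.3  72.3]
    [560.3  20.1  72.3]
    [564.8  26.1  72.3]
tab [398.6  87.5  21. ] [0.3 0.7 1.  1.5]
    [398.2  87.5  21. ]
    [398.8  86.7  21. ]
    [397.6  87.2  21. ]
    [399.9  88.4  21. ]
disc ((507.75946044921875, 96.85187530517578), (188.96180725097656, 197.19796752929688), 151.58013916015625)
```

```bash
python3 -m jog '[{"grip":7,"dx":0.5,"dy":5,"dz":0,"spin":0},{"grip":7,"dx":0.5,"dy":10,"dz":0,"spin":0},{"grip":7,"dx":0.5,"dy":12.6,"dz":0,"spin":0},{"grip":7,"dx":0.5,"dy":12.6,"dz":0,"spin":0},{"grip":3.5,"dx":0.5,"dy":12.6,"dz":0,"spin":0},{"grip":3.5,"dx":0.5,"dy":12.6,"dz":0,"spin":0},{"grip":3.5,"dx":0.5,"dy":12.6,"dz":0,"spin":0},{"grip":3.5,"dx":0.5,"dy":12.6,"dz":0,"spin":0},{"grip":3.5,"dx":0.5,"dy":12.6,"dz":0,"spin":0},{"grip":3.5,"dx":0.5,"dy":12.6,"dz":0,"spin":0}]' 10
```

```text
clock: 17.9
eef_pos: [510.7, 94.6, 93.2]
eef_rot: [-1.572, 0.001, 1.048]
wrist_force: [-2.1, -4.5, 5.9]
finger_gap: 43.1
```

```bash
python3 -m jog '[{"grip":3.5,"dx":0,"dy":0,"dz":0,"spin":8},{"grip":3.5,"dx":0,"dy":0,"dz":0,"spin":16},{"grip":3.5,"dx":0,"dy":0,"dz":0,"spin":24},{"grip":3.5,"dx":0,"dy":0,"dz":0,"spin":32},{"grip":3.5,"dx":0,"dy":0,"dz":0,"spin":40},{"grip":3.5,"dx":0,"dy":0,"dz":0,"spin":48},{"grip":3.5,"dx":0,"dy":0,"dz":0,"spin":56},{"grip":3.5,"dx":0,"dy":0,"dz":0,"spin":64},{"grip":3.5,"dx":0,"dy":0,"dz":0,"spin":72},{"grip":3.5,"dx":0,"dy":0,"dz":0,"spin":80},{"grip":3.5,"dx":0,"dy":0,"dz":0,"spin":88},{"grip":3.5,"dx":0,"dy":0,"dz":0,"spin":96},{"grip":3.5,"dx":0,"dy":0,"dz":0,"spin":104},{"grip":3.5,"dx":0,"dy":0,"dz":0,"spin":110},{"grip":3.5,"dx":0,"dy":0,"dz":0,"spin":115},{"grip":3.5,"dx":0,"dy":0,"dz":0,"spin":120},{"grip":3.5,"dx":0,"dy":0,"dz":0,"spin":123},{"grip":3.5,"dx":0,"dy":0,"dz":0,"spin":123}]'
python3 - <<'E'
from h import *
import pickle
print(monitor.read_state()['moment'],monitor.read_state()['joints'])
c=cam('wrist','w11');pickle.dump(c,open('w11.pkl','wb'))
cv2.imwrite('pics/w11b.png',cv2.resize(c['color'][:,:,::-1],(768,576),interpolation=cv2.INTER_CUBIC))
E
```

```text
clock: 20.15
eef_pos: [510.2, 95.0, 92.1]
eef_rot: [-1.572, 0.0, -1.099]
wrist_force: [0.3, -0.2, -7.4]
finger_gap: 42.5
[-0.22192147 -0.01949114  0.01143755] [ 1.13603555e-01  3.68712474e-01  1.73372794e+00 -1.97244557e-04
  1.03991651e+00  1.21246364e+00]
```

View pics/w11b.png

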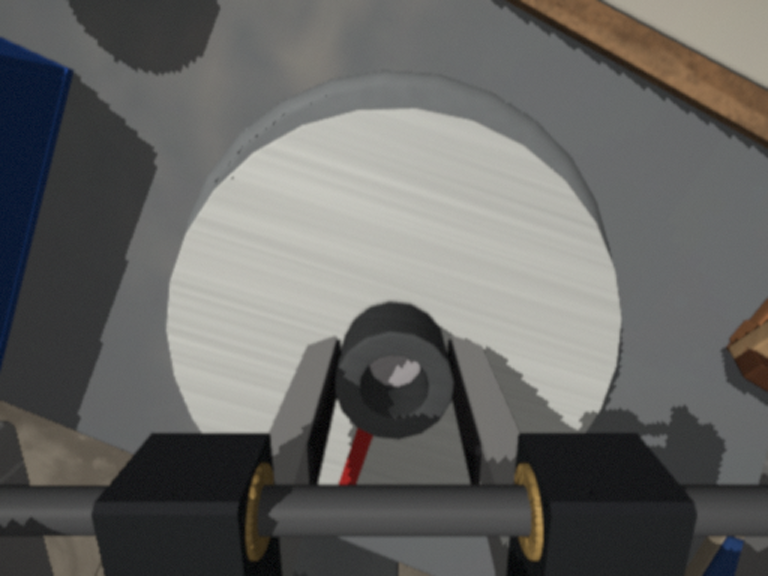

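The view shows the head held by the boss, with the mark line at (355,460) turning along with the jaws. The wrist is carrying about 7 N, which is the head's weight. I'll lower while sweeping the last few degrees.

```bash
python3 -m jog '[{"grip":3.5,"dx":0,"dy":0.2,"dz":0,"spin":1},{"grip":3.5,"dx":0,"dy":0.4,"dz":0,"spin":3},{"grip":3.5,"dx":0,"dy":0.6,"dz":0,"spin":4},{"grip":3.5,"dx":0,"dy":0.8,"dz":0,"spin":4},{"grip":3.5,"dx":0,"dy":0.8,"dz":0,"spin":4}]' 
python3 - <<'E'
from h import *
s=monitor.read_state();print(s['wrist_force'],s['moment'],s['eef_pos'])
E
```

```text
clock: 20.82
eef_pos: [510.4, 95.1, 84.2]
eef_rot: [-1.571, 0.0, -1.169]
wrist_force: [0.4, -0.4, -8.4]
finger_gap: 43.1
[ 0.41157093 -0.41882814 -8.40225277] [-0.35835035 -0.06827358  0.02943685] [510.4004766   95.05583408  84.21201686]
```

Down 8 mm and still carrying its weight, so the keyway is over the key. Continue lowering.

```bash
python3 -m jog '[{"grip":3.5,"dx":0,"dy":0.2,"dz":0,"spin":0},{"grip":3.5,"dx":0,"dy":0.4,"dz":0,"spin":0},{"grip":3.5,"dx":0,"dy":0.6,"dz":0,"spin":0},{"grip":3.5,"dx":0,"dy":0.7,"dz":0,"spin":0},{"grip":3.5,"dx":0,"dy":0.7,"dz":0,"spin":0}]' 
python3 - <<'E'
from h import *
s=monitor.read_state();print(s['wrist_force'],s['moment'],s['eef_pos'])
E
```

```text
clock: 21.45
eef_pos: [511.8, 95.7, 79.4]
eef_rot: [-1.567, -0.0, -1.169]
wrist_force: [-1.8, 2.5, 11.9]
finger_gap: 42.8
[-1.80122849  2.4527834  11.87541648] [0.42926828 0.47054131 0.05103724] [511.81905079  95.74488718  79.39734286]
```

```bash
python3 -m jog '[{"grip":7,"dx":0,"dy":0,"dz":0,"spin":0},{"grip":7,"dx":0,"dy":0,"dz":0,"spin":0},{"grip":7,"dx":0,"dy":0,"dz":0,"spin":0},{"grip":7,"dx":0,"dy":-5,"dz":0,"spin":-10},{"grip":7,"dx":0,"dy":-10,"dz":0,"spin":-20},{"grip":7,"dx":0,"dy":-14,"dz":0,"spin":-30},{"grip":7,"dx":0,"dy":-14,"dz":0,"spin":-40},{"grip":7,"dx":0,"dy":-14,"dz":-5,"spin":-50},{"grip":7,"dx":0,"dy":-14,"dz":-5,"spin":-60},{"grip":7,"dx":0,"dy":-14,"dz":-5,"spin":-60}]' 
python3 - <<'E'
from h import *
import pickle
c=cam('wrist','w12');pickle.dump(c,open('w12.pkl','wb'));print(tool()[0],monitor.read_state()['eef_rot'])
cv2.imwrite('pics/w12b.png',cv2.resize(c['color'][:,:,::-1],(768,576),interpolation=cv2.INTER_CUBIC))
E
```

```text
clock: 22.7
eef_pos: [464.5, 75.5, 217.7]
eef_rot: [-1.571, -0.001, -0.123]
wrist_force: [0.3, 0.2, -0.4]
finger_gap: 69.9
[464.67745932  75.58777358 217.56526769] [-1.57074479e+00 -3.39396575e-04 -1.25606030e-01]
```

View pics/w12b.png

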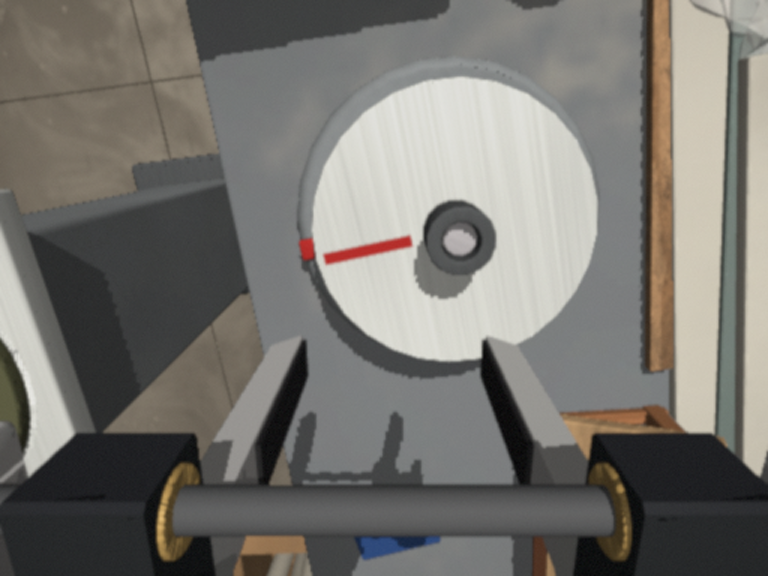

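The view shows the mark end at (325,259) lined up with the tab at (307,249). The shaft top now fills the bore, so the head has dropped. A numeric height check follows.

```bash
python3 - <<'E'
from h import *
import pickle
c=pickle.load(open('w12.pkl','rb'));u=2/3
hsv=cv2.cvtColor(c['color'],cv2.COLOR_RGB2HSV)
m=cv2.inRange(hsv,(0,0,150),(180,40,255));m[:,:200]=0;m[:,405:]=0
k=max(cv2.findContours(m,cv2.RETR_EXTERNAL,cv2.CHAIN_APPROX_NONE)[0],key=cv2.contourArea)
for z in(60,67,74):
  w=np.array([atz(c,t,z)[:2] for t in cv2.convexHull(k).reshape(-1,2)],np.float32);print('disc',z,cv2.fitEllipse(w))
print(atz(c,(325*u,259*u),60),atz(c,(307*u,249*u),18), atz(c,(460*u,238*u),96))
print(shift((470,-190,260)))
E
```

```text
disc 60 ((522.7214965820312, 57.03483581542969), (200.91238403320312, 289.7142333984375), 20.046585083007812)
disc 67 ((521.7122192382812, 59.215362548828125), (196.63275146484375, 283.54302978515625), 20.04657554626465)
disc 74 ((520.7030029296875, 61.39590072631836), (192.3531036376953, 277.371826171875), 20.046594619750977)
[418.12982424  85.89262594  60.        ] [398.20439388  86.13161827  18.        ] [508.44194163  96.82203327  96.        ]
[  3.85667864  -4.24351917 -26.28264806]
```

```bash
python3 - <<'E'
from h import *
import pickle
c=pickle.load(open('w12.pkl','rb'));u=2/3
for z in(60,67,74):
  P=[atz(c,(x*u,y*u),z)[:2] for x,y in((311,212),(598,212),(456,76),(437,361))]
  print(z,np.linalg.norm(P[0]-P[1]),np.linalg.norm(P[2]-P[3]),(P[0]+P[1])/2,(P[2]+P[3])/2)
E
```

```text
60 193.95986566718204 195.4572536883633 [510.31638377 107.36271128] [503.24544614  95.45960114]
67 189.82831521871648 191.29380729003637 [509.57137125 108.47120967] [502.65105208  96.82164837]
74 185.69676477025087 187.13036089170942 [508.82635874 109.57970805] [502.05665802  98.1836956 ]
```

```bash
python3 -m jog '[{"grip":7,"dx":3.8,"dy":-4.2,"dz":-26.2,"spin":0},{"grip":7,"dx":3.8,"dy":-4.2,"dz":-26.2,"spin":0},{"grip":7,"dx":3.8,"dy":-4.2,"dz":-26.2,"spin":0},{"grip":7,"dx":3.8,"dy":-4.2,"dz":-26.2,"spin":0},{"grip":7,"dx":3.8,"dy":-4.2,"dz":-26.2,"spin":0},{"grip":7,"dx":3.8,"dy":-4.2,"dz":-26.2,"spin":0},{"grip":7,"dx":3.8,"dy":-4.2,"dz":-26.2,"spin":0}]' 
python3 - <<'E'
from h import *
import pickle
c=cam('wrist','w13');pickle.dump(c,open('w13.pkl','wb'));print(tool()[0],monitor.read_state()['eef_rot'])
cv2.imwrite('pics/w13b.png',cv2.resize(c['color'][:,:,::-1],(768,576),interpolation=cv2.INTER_CUBIC))
E
```

```text
clock: 23.62
eef_pos: [470.6, -187.8, 259.1]
eef_rot: [-1.57, 0.0, -0.122]
wrist_force: [-0.1, 0.3, 0.8]
finger_gap: 70.0
[ 470.57676992 -187.6951486   259.23781528] [-1.57050467e+00  3.46374071e-04 -1.20879155e-01]
```

View pics/w13b.png

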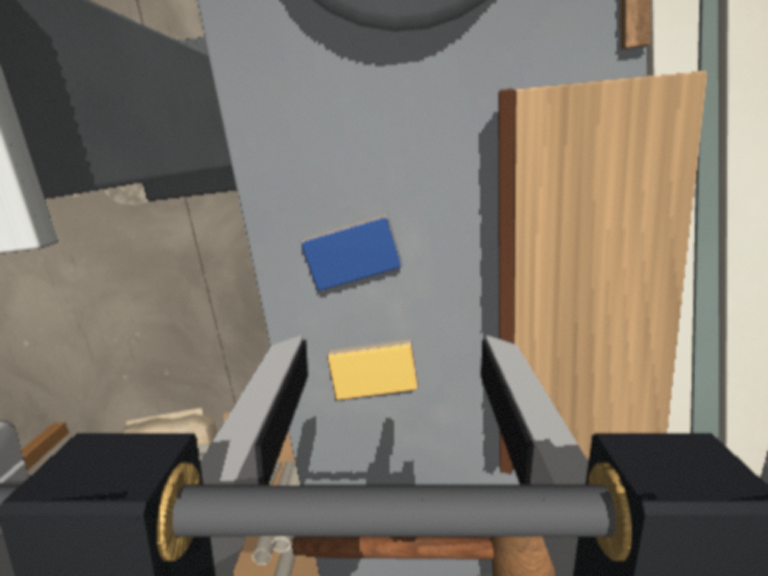

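At the home height of 60 mm the disc measures 194–195 mm across, against 186 at 74 mm, and its true size is 196 mm, so the head is home. View w13, in 768-wide pixels, shows:
- Blue tile at (351,254) and yellow tile at (372,371).
- Inner top edge of the ledge at x≈517, with its near-wheel end at (517,88).
- The board's upper corner at (706,72).

There is no green tile. Now I'll fit the tiles and slope.

```bash
python3 - <<'E'
from h import *
import pickle
a,b,c=[pickle.load(open(f,'rb')) for f in('w1.pkl','w2.pkl','w13.pkl')];s=.64;u=2/3
for n,lo,hi in(('blue',(100,150,20),(125,255,255)),('yel',(15,100,100),(30,255,255))):
  for k in blobs(c,lo,hi,1500):
    for z in(0,16): print(n,z,cv2.minAreaRect(np.array([atz(c,v,z)[:2] for v in k.reshape(-1,2)],np.float32)))
for n,p,q,r in [('inner top end',(149,164.5),(265*s,287*s),(517*u,88.5*u)),('outer top end',(149,157),(266*s,273*s),(499.5*u,90*u)),('hi corner',(141,250),None,(706*u,72*u))]:
  o=[(a,np.array(p)),(c,np.array(r))]
  if q: o.append((b,np.array(q)))
  x,e=tri(o);print(n,x.round(1),np.round(e,1))
print('inner edge far',atz(c,(517*u,88*u),44),atz(c,(512*u,330*u),44),'strip', [ (y,np.where((lambda row:(row[:,0]>1.6*row[:,2]))(c['color'][y].astype(int)))[0][:1]) for y in (70,120,170,210)])
t=pickle.load(open('a.pkl','rb'))['top']
print('top far inner',atz(t,(649*s,268*s),44),atz(t,(480*s,269*s),44))
for y in(100,150,200,215):
  row=c['color'][y,320:370].astype(int);print(y,[tuple(v) for v in row[8:30:1]][:0],row.sum(1)[5:32])
E
```

```text
blue 0 ((429.99395751953125, -198.89187622070312), (77.15364074707031, 43.82210922241211), 9.748527526855469)
blue 16 ((431.9097595214844, -195.359375), (74.28325653076172, 42.19175720214844), 9.748568534851074)
yel 0 ((433.81005859375, -317.42205810546875), (81.35951232910156, 49.96881103515625), 1.2702641487121582)
yel 16 ((435.5838623046875, -309.47979736328125), (78.3326416015625, 48.1097526550293), 1.270253300666809)
yel 0 ((653.23486328125, -259.111328125), (361.7021484375, 155.3450469970703), 87.10710144042969)
yel 16 ((646.8452758789062, -253.33848571777344), (348.245361328125, 149.56561279296875), 87.10710906982422)
inner top end [579.4 -78.3  25.8] [0.9 0.9 0.4]
outer top end [567.5 -77.6  23.5] [0.3 0.1 0.5]
hi corner [697.5 -86.3  70.2] [0.4 0.7]
inner edge far [575.98634867 -79.14671829  44.        ] [ 562.3103941  -271.10815234   44.        ] strip [(70, array([333])), (120, array([333])), (170, array([333])), (210, array([333]))]
top far inner [ 566.60795625 -419.04167989   44.        ] [582.73077777 -79.55872052  44.        ]
100 [] [239 242 242 241 241 241 218 192 178 192 191 194 197 198 194 199 190 195
 258 387 467 482 479 469 464 467 482]
150 [] [243 242 246 243 242 241 219 182 181 194 199 195 198 199 192 193 192 202
 317 437 471 460 455 453 462 474 482]
200 [] [243 240 240 236 239 239 229 200 184 204 208 208 201 206 203 207 206 236
 354 447 462 452 446 450 462 475 476]
215 [] [241 241 244 243 244 241 229 203 182 197 206 210 210 204 205 206 208 237
 358 454 462 452 452 454 463 469 467]
```

```bash
python3 -m jog '[{"grip":7,"dx":-3.7,"dy":5,"dz":-1.2,"spin":73},{"grip":7,"dx":-3.7,"dy":5,"dz":-1.2,"spin":73},{"grip":7,"dx":-3.7,"dy":5,"dz":-1.2,"spin":73},{"grip":7,"dx":-3.7,"dy":5,"dz":-1.2,"spin":73},{"grip":7,"dx":-3.7,"dy":5,"dz":-1.2,"spin":73},{"grip":7,"dx":-3.7,"dy":5,"dz":-1.2,"spin":73},{"grip":7,"dx":-3.7,"dy":10.9,"dz":-1.2,"spin":73},{"grip":7,"dx":-3.7,"dy":10.9,"dz":-1.2,"spin":73},{"grip":7,"dx":-3.7,"dy":10.9,"dz":-1.2,"spin":73}]' 20
python3 - <<'E'
from h import *
import pickle
c=cam('wrist','w14');pickle.dump(c,open('w14.pkl','wb'));p,R=tool();print(p,np.degrees(monitor.read_state()['eef_rot']))
for k in blobs(c,(100,150,20),(125,255,255),1500):
    q=cv2.minAreaRect(np.array([atz(c,v,16)[:2] for v in k.reshape(-1,2)],np.float32));print('blue',q, shift((*q[0],12)))
cv2.imwrite('pics/w14b.png',cv2.resize(c['color'][:,:,::-1],(768,576),interpolation=cv2.INTER_CUBIC))
E
```

```text
clock: 24.8
eef_pos: [432.9, -196.3, 152.2]
eef_rot: [-1.57, -0.001, -1.392]
wrist_force: [0.1, -0.8, 1.0]
finger_gap: 70.1
[ 433.09841624 -196.53150728  152.47837926] [-89.89042075  -0.09008941 -79.78131343]
blue ((432.78765869140625, -195.54490661621094), (74.55924987792969, 43.6588134765625), 9.935269355773926) [-0.1246962  14.04760852 -0.03994634]
```

View pics/w14b.png

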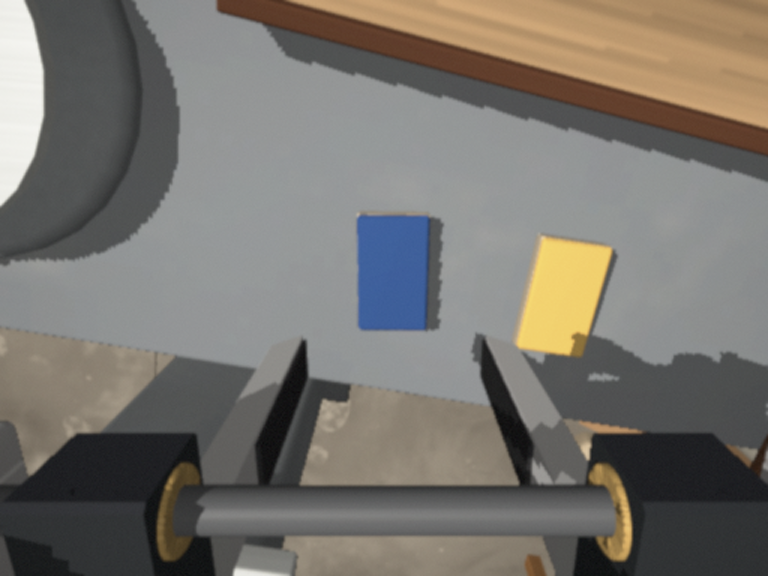

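View w14 shows the blue tile at (393,272) squarely between the jaws, the yellow one well clear at (565,295), and the ledge's outer edge at upper right. Descend and grip.

```bash
python3 -m jog '[{"grip":7,"dx":-0.1,"dy":6,"dz":0,"spin":0},{"grip":7,"dx":-0.1,"dy":12,"dz":0,"spin":0},{"grip":7,"dx":-0.1,"dy":14,"dz":0,"spin":0},{"grip":7,"dx":-0.1,"dy":14,"dz":0,"spin":0},{"grip":3.5,"dx":-0.1,"dy":14,"dz":0,"spin":0},{"grip":3.5,"dx":-0.1,"dy":14,"dz":0,"spin":0},{"grip":3.5,"dx":-0.1,"dy":14,"dz":0,"spin":0},{"grip":3.5,"dx":-0.1,"dy":14,"dz":0,"spin":0},{"grip":3.5,"dx":-0.1,"dy":14,"dz":0,"spin":0}]' 15
python3 -m jog '[{"grip":3.5,"dx":0,"dy":-6,"dz":0,"spin":0},{"grip":3.5,"dx":0,"dy":-12,"dz":0,"spin":6},{"grip":3.5,"dx":0,"dy":-17,"dz":3,"spin":13},{"grip":3.5,"dx":0,"dy":-17,"dz":8,"spin":13},{"grip":3.5,"dx":0,"dy":-17,"dz":8,"spin":13},{"grip":3.5,"dx":0,"dy":-17,"dz":8,"spin":13}]'
python3 - <<'E'
from h import *
import pickle
c=cam('wrist','w15');pickle.dump(c,open('w15.pkl','wb'));p,R=tool();print(p,np.degrees(monitor.read_state()['eef_rot']))
cv2.imwrite('pics/w15b.png',cv2.resize(c['color'][:,:,::-1],(768,576),interpolation=cv2.INTER_CUBIC))
E
```

```text
clock: 25.98
eef_pos: [432.5, -195.8, 11.4]
eef_rot: [-1.57, -0.001, -1.396]
wrist_force: [-0.7, 1.1, 7.5]
finger_gap: 47.4
clock: 26.72
eef_pos: [510.1, -181.5, 180.0]
eef_rot: [-1.572, 0.0, -1.622]
wrist_force: [-0.0, -0.3, -0.9]
finger_gap: 48.1
[ 509.9763277  -181.6653916   180.18272004] [-9.00529296e+01  1.28109672e-02 -9.29778892e+01]
```

View pics/w15b.png

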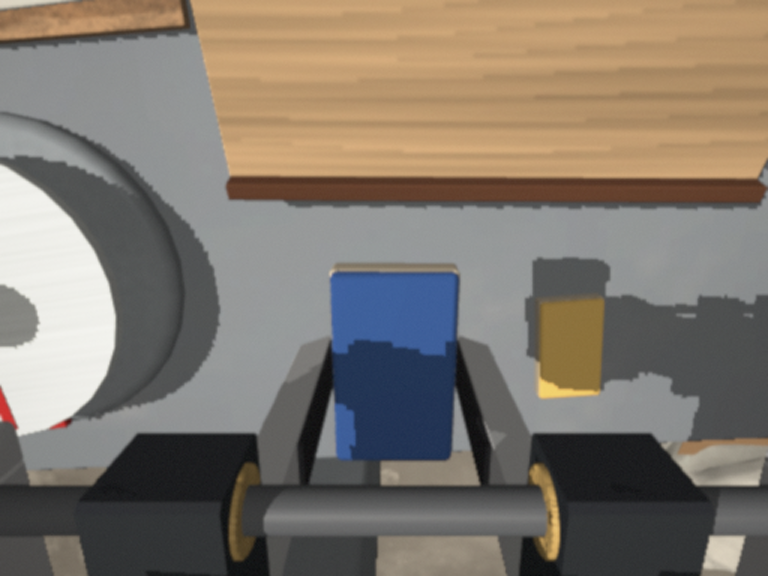

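View w15 shows the blue tile held square in the jaws, with the ledge parallel to the image rows and its inner top edge running from (230,177) to (757,179). I can get the ledge height from its known 340 mm length.

```bash
python3 - <<'E'
from h import *
import pickle
c=pickle.load(open('w15.pkl','rb'));d=pickle.load(open('w13.pkl','rb'));u=2/3
g=c['color'].astype(int).sum(2)
for x in(180,250,330,450):print(x,g[110:142,x])
for z in(33,38,44,50):
  A,B=atz(c,(230*u,177.5*u),z),atz(c,(757*u,179*u),z);print(z,np.linalg.norm(A-B),A[:2],B[:2],np.degrees(np.arctan2(*(A-B)[:2])), atz(d,(517*u,88.5*u),z)[:2])
for n,p,q in[('inner',(230,177.5),(517,88.5)),('outer',(228,200),(499.5,90))]:
  print(n,tri([(c,np.array(p)*u),(d,np.array(q)*u)]))
E
```

```text
180 [484 483 492 500 505 493 441 333 218 166 172 171 189 207 213 204 204 201
 203 199 204 197 220 309 401 445 448 454 451 452 453 453]
250 [480 464 463 471 483 487 465 381 258 192 173 180 188 208 219 208 201 204
 206 204 206 205 203 201 225 242 251 286 377 438 455 457]
330 [474 461 457 458 462 469 467 408 293 206 181 177 189 201 218 218 213 211
 212 211 216 209 205 198 219 237 245 269 347 417 444 448]
450 [471 474 480 480 484 495 496 482 391 260 188 177 179 184 209 218 209 204
 207 210 207 206 204 205 201 220 243 270 343 414 441 445]
33 337.75800494970474 [576.29539375 -79.66511126] [ 557.86945574 -416.92014045] 3.1272474028860096 [578.66144754 -78.79476031]
38 332.4448481838825 [576.59484815 -81.33599821] [ 558.45876233 -413.28578278] 3.127247402886009 [577.4378064  -79.11143709]
44 326.0690600648959 [576.95419343 -83.34106256] [ 559.16593023 -408.92455358] 3.1272474028860198 [575.96943703 -79.49144923]
50 319.6932719459092 [577.3135387 -85.3461269] [ 559.87309813 -404.56332437] 3.1272474028860113 [574.50106766 -79.87146137]
inner (array([577.16821462, -79.7936104 ,  35.98825995]), [np.float64(1.2319342987109068), np.float64(1.0626558808343727)])
outer (array([563.27926362, -79.05445522,  41.93353781]), [np.float64(0.36153796655928144), np.float64(0.3143965849643232)])
```

Camera x is 594 mm, past the ledge, so that boundary is the foot of the ledge's inner face. At z=33 it spans 337.8 mm, which fits 340. Foot x ≈ 576–580 at y=-80, with the slope yawed -3.1°. Now I'll carry the tile over the board and lower it.

```bash
python3 -m jog '[{"grip":3.5,"dx":0,"dy":0,"dz":5,"spin":0},{"grip":3.5,"dx":0,"dy":0,"dz":10,"spin":0},{"grip":3.5,"dx":0,"dy":5,"dz":10,"spin":0},{"grip":3.5,"dx":0,"dy":9,"dz":10,"spin":0},{"grip":3.5,"dx":0,"dy":9.8,"dz":10,"spin":0},{"grip":3.5,"dx":0,"dy":9.8,"dz":10,"spin":0}]' 
python3 -m jog '[{"grip":3.5,"dx":0,"dy":0.4,"dz":0,"spin":0},{"grip":3.5,"dx":0,"dy":0.8,"dz":0,"spin":0},{"grip":3.5,"dx":0,"dy":1.2,"dz":0,"spin":0},{"grip":3.5,"dx":0,"dy":1.2,"dz":0,"spin":0}]' 6
python3 -m jog '[{"grip":3.5,"dx":0,"dy":0.2,"dz":0,"spin":0},{"grip":3.5,"dx":0,"dy":0.4,"dz":0,"spin":0},{"grip":3.5,"dx":0,"dy":0.5,"dz":0,"spin":0},{"grip":3.5,"dx":0,"dy":0.5,"dz":0,"spin":0}]' 6
```

```text
clock: 27.52
eef_pos: [610.7, -187.2, 83.6]
eef_rot: [-1.57, -0.0, -1.623]
wrist_force: [0.1, 0.1, -1.1]
finger_gap: 48.0
clock: 28.02
eef_pos: [610.6, -186.8, 70.3]
eef_rot: [-1.571, 0.0, -1.623]
wrist_force: [0.0, -0.3, -0.5]
finger_gap: 48.2
clock: 28.52
eef_pos: [610.7, -186.8, 65.4]
eef_rot: [-1.571, 0.0, -1.623]
wrist_force: [0.6, -0.0, -0.8]
finger_gap: 48.0
```

```bash
python3 -m jog '[{"grip":3.5,"dx":0,"dy":0.15,"dz":0,"spin":0},{"grip":3.5,"dx":0,"dy":0.25,"dz":0,"spin":0},{"grip":3.5,"dx":0,"dy":0.25,"dz":0,"spin":0}]' 6
python3 - <<'E'
from h import *
c=cam('wrist','w16');cv2.imwrite('pics/w16b.png',cv2.resize(c['color'][:,:,::-1],(768,576),interpolation=cv2.INTER_CUBIC))
for k in blobs(c,(100,150,20),(125,255,255),1500): print(cv2.minAreaRect(k),cv2.boundingRect(k))
E
```

```text
clock: 28.9
eef_pos: [610.6, -186.8, 62.8]
eef_rot: [-1.571, 0.0, -1.623]
wrist_force: [0.1, 0.9, -0.4]
finger_gap: 47.9
((262.5, 244.0), (96.0, 87.0), 90.0) (219, 196, 88, 97)
```

View pics/w16b.png

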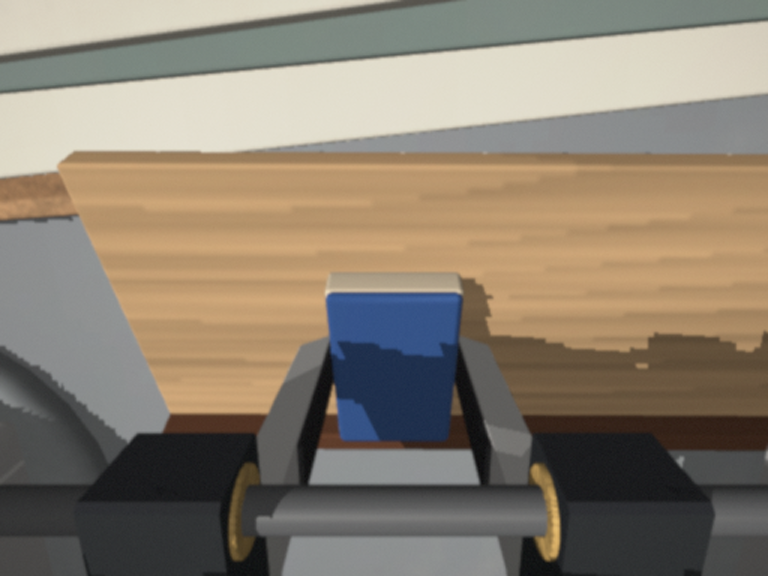

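View w16 shows the tile tipped with the slope, its upper end face visible at rows 272–293 and its low end at row 440, near the ledge (415–450). I'll compare this with the projection of a properly seated tile.

```bash
cat >> h.py <<'E'
YW=np.radians(-3.1);TH=np.radians(22);O=np.array([568.5,-248.5,33.])  # foot at y=-80: x=577.6
XS=np.array([np.cos(TH)*np.cos(YW),np.cos(TH)*np.sin(YW),np.sin(TH)]);YS=np.array([-np.sin(YW),np.cos(YW),0]);ZS=np.cross(XS,YS)
def S(x,y,z): return O+x*XS+y*YS+z*ZS
E
python3 - <<'E'
from h import *
import pickle
c=cam('wrist');pickle.dump(c,open('w16.pkl','wb'))
p,R=tool();ys=(p-O)@YS;print('tcp in slope',(p-O)@XS,ys,(p-O)@ZS)
for x0 in(0,3,6):print(x0,[(proj(c,S(x0+x,ys+y,z))*1.5).round() for x,y,z in((0,24,16),(0,-24,16),(80,24,16),(80,24,0))])
print('ledge foot',proj(c,S(0,ys+60,0))*1.5,'top in',proj(c,S(0,ys+60,12))*1.5,'board top end',proj(c,S(125,168,0))*1.5, 'corner low',proj(c,S(0,170,0))*1.5)
E
```

```text
tcp in slope 47.09533435634935 63.899712929781025 13.20071140905159
0 [array([340., 444.]), array([448., 444.]), array([324., 309.]), array([329., 280.])]
3 [array([339., 440.]), array([448., 440.]), array([323., 302.]), array([328., 273.])]
6 [array([339., 436.]), array([449., 436.]), array([322., 295.]), array([327., 267.])]
ledge foot [266.0149304  413.52585763] top in [260.53035454 435.73413864] board top end [ 56.70232957 164.4724796 ] corner low [167.8043181  413.33604586]
```

The slope model reprojects to within a few pixels. The tile is nearly flat, about 3 mm short of the ledge. Next I'll slide it down to the ledge while still gripped lightly.

```bash
python3 -m jog '[{"grip":3.5,"dx":0,"dy":0.1,"dz":-0.1,"spin":0},{"grip":3.5,"dx":0,"dy":0.15,"dz":-0.2,"spin":0},{"grip":3.5,"dx":0,"dy":0.2,"dz":-0.3,"spin":0},{"grip":3.5,"dx":0,"dy":0.25,"dz":-0.4,"spin":0},{"grip":3.5,"dx":0,"dy":0.3,"dz":-0.5,"spin":0},{"grip":3.5,"dx":0,"dy":0.3,"dz":-0.5,"spin":0}]' 6
python3 - <<'E'
from h import *
print(monitor.read_state()['wrist_force'])
E
```

```text
clock: 29.75
eef_pos: [606.2, -186.6, 60.3]
eef_rot: [-1.569, -0.0, -1.623]
wrist_force: [4.6, -0.5, 0.5]
finger_gap: 47.9
[ 4.55485259 -0.46746301  0.53352613]
```

```bash
python3 -m jog '[{"grip":3.5,"dx":0,"dy":0.1,"dz":0,"spin":0},{"grip":3.5,"dx":0,"dy":0.1,"dz":0,"spin":0},{"grip":6,"dx":0,"dy":0.1,"dz":0,"spin":0},{"grip":6,"dx":0,"dy":0.1,"dz":0,"spin":0},{"grip":6,"dx":0,"dy":0.1,"dz":0,"spin":0},{"grip":6,"dx":0,"dy":-4,"dz":0,"spin":0},{"grip":6,"dx":0,"dy":-9,"dz":-4,"spin":0},{"grip":6,"dx":0,"dy":-14,"dz":-10,"spin":0},{"grip":6,"dx":0,"dy":-14,"dz":-13,"spin":0},{"grip":6,"dx":0,"dy":-14,"dz":-13,"spin":0}]'
python3 - <<'E'
from h import *
import pickle
c=cam('wrist','w17');pickle.dump(c,open('w17.pkl','wb'));p,R=tool();print(p,monitor.read_state()['eef_rot'])
for n,lo,hi in(('blue',(100,150,20),(125,255,255)),('yel',(18,130,100),(30,255,255))):
  for k in blobs(c,lo,hi,800):
    m=cv2.minAreaRect(k);print(n,m,cv2.approxPolyDP(k,6,True).reshape(-1,2).tolist(),cv2.minAreaRect(np.array([atz(c,v,16)[:2] for v in k.reshape(-1,2)],np.float32)))
ys=63.9
for y in(63.9,):
  print([proj(c,S(x,ys+d,16)).round(1).tolist() for x,d in((0,24),(0,-24),(80,-24),(80,24))])
E
```

```text
clock: 31.0
eef_pos: [474.4, -179.9, 201.4]
eef_rot: [-1.569, -0.001, -1.624]
wrist_force: [0.4, 0.1, 0.5]
finger_gap: 59.8
[ 475.50175925 -179.93750186  200.71404386] [-1.56949589e+00 -5.65636858e-04 -1.62328339e+00]
blue ((262.0, 41.0), (82.0, 52.0), 90.0) [[236, 0], [240, 82], [284, 82], [288, 0]] ((607.8826904296875, -186.52471923828125), (51.5848274230957, 76.05028533935547), 86.95846557617188)
yel ((377.0, 196.5), (65.0, 40.0), 90.0) [[396, 164], [358, 167], [359, 229], [394, 226]] ((436.41705322265625, -310.3409118652344), (76.9684829711914, 45.60941696166992), 1.7555568218231201)
[[236.9, 85.3], [287.2, 85.3], [292.1, -13.0], [232.1, -13.0]]
```

```bash
python3 -m jog '[{"grip":7,"dx":13.2,"dy":0,"dz":-3.3,"spin":-4.6},{"grip":7,"dx":13.2,"dy":0,"dz":-3.3,"spin":-4.6},{"grip":7,"dx":13.2,"dy":3,"dz":-3.3,"spin":-4.6},{"grip":7,"dx":13.2,"dy":5,"dz":-3.3,"spin":-4.6},{"grip":7,"dx":13.2,"dy":5,"dz":-3.3,"spin":-4.6},{"grip":7,"dx":13.2,"dy":5,"dz":-3.3,"spin":-4.6}]' 15
python3 - <<'E'
from h import *
c=cam('wrist','w18');p,R=tool();print(p,np.degrees(monitor.read_state()['eef_rot']))
for k in blobs(c,(18,130,100),(30,255,255),1500):
    q=cv2.minAreaRect(np.array([atz(c,v,16)[:2] for v in k.reshape(-1,2)],np.float32));print('yel',q, shift((*q[0],12)))
E
```

```text
clock: 31.8
eef_pos: [436.7, -310.0, 150.4]
eef_rot: [-1.57, -0.0, -1.542]
wrist_force: [-0.4, -0.4, -0.0]
finger_gap: 69.9
[ 436.737119   -309.98911807  150.72487582] [-8.99518742e+01 -4.10474074e-02 -8.83378877e+01]
yel ((436.00048828125, -311.187744140625), (76.27323150634766, 45.49361801147461), 1.440740704536438) [ 0.10773711 13.87249866 -0.08876101]
```

```bash
python3 -m jog '[{"grip":7,"dx":0.1,"dy":6,"dz":0,"spin":0},{"grip":7,"dx":0.1,"dy":12,"dz":0,"spin":0},{"grip":7,"dx":0.1,"dy":13.8,"dz":0,"spin":0},{"grip":7,"dx":0.1,"dy":13.8,"dz":0,"spin":0},{"grip":3.5,"dx":0.1,"dy":13.8,"dz":0,"spin":0},{"grip":3.5,"dx":0.1,"dy":13.8,"dz":0,"spin":0},{"grip":3.5,"dx":0.1,"dy":13.8,"dz":0,"spin":0},{"grip":3.5,"dx":0.1,"dy":13.8,"dz":0,"spin":0},{"grip":3.5,"dx":0.1,"dy":13.8,"dz":0,"spin":0}]' 15
python3 -m jog '[{"grip":3.5,"dx":0,"dy":-6,"dz":0,"spin":0},{"grip":3.5,"dx":0,"dy":-12,"dz":0,"spin":2},{"grip":3.5,"dx":0,"dy":-15,"dz":3,"spin":4.6},{"grip":3.5,"dx":0,"dy":-15,"dz":8,"spin":4.6},{"grip":3.5,"dx":0,"dy":-15,"dz":8,"spin":4.6},{"grip":3.5,"dx":0,"dy":-15,"dz":8,"spin":4.6}]'
python3 - <<'E'
from h import *
import pickle
c=cam('wrist','w19');pickle.dump(c,open('w19.pkl','wb'));p,R=tool();print(p,np.degrees(monitor.read_state()['eef_rot']),shift((604,-310.8,84)))
for k in blobs(c,(100,150,20),(125,255,255),500): print(cv2.approxPolyDP(k,5,True).reshape(-1,2).tolist())
print([proj(c,S(x,63.9+d,16)).round(1).tolist() for x,d in((0,24),(0,-24),(80,-24),(80,24))])
E
```

```text
clock: 32.98
eef_pos: [436.7, -311.4, 13.3]
eef_rot: [-1.569, -0.001, -1.542]
wrist_force: [-1.2, 1.5, 8.7]
finger_gap: 47.8
clock: 33.72
eef_pos: [515.4, -308.5, 161.7]
eef_rot: [-1.572, 0.0, -1.622]
wrist_force: [-1.0, 0.7, -0.8]
finger_gap: 47.4
[ 515.2450749  -308.66689202  161.89812316] [-9.00321128e+01  1.08615711e-02 -9.29890253e+01] [-0.24831234  7.78488435  8.87890541]
[[62, 46], [93, 136], [142, 137], [121, 48]]
[[91.3, 140.8], [145.9, 141.0], [121.2, 44.4], [54.8, 44.2]]
```

```bash
python3 -m jog '[{"grip":3.5,"dx":-0.2,"dy":0,"dz":5,"spin":0},{"grip":3.5,"dx":-0.2,"dy":0,"dz":8.9,"spin":0},{"grip":3.5,"dx":-0.2,"dy":4,"dz":8.9,"spin":0},{"grip":3.5,"dx":-0.2,"dy":7.8,"dz":8.9,"spin":0},{"grip":3.5,"dx":-0.2,"dy":7.8,"dz":8.9,"spin":0}]' 
python3 -m jog '[{"grip":3.5,"dx":0,"dy":0.4,"dz":0,"spin":0},{"grip":3.5,"dx":0,"dy":0.8,"dz":0,"spin":0},{"grip":3.5,"dx":0,"dy":1.2,"dz":0,"spin":0},{"grip":3.5,"dx":0,"dy":1.5,"dz":0,"spin":0},{"grip":3.5,"dx":0,"dy":1.8,"dz":0,"spin":0},{"grip":3.5,"dx":0,"dy":2.0,"dz":0,"spin":0},{"grip":3.5,"dx":0,"dy":2.0,"dz":0,"spin":0}]' 6
python3 -m jog '[{"grip":3.5,"dx":0,"dy":0.1,"dz":-0.1,"spin":0},{"grip":3.5,"dx":0,"dy":0.15,"dz":-0.2,"spin":0},{"grip":3.5,"dx":0,"dy":0.2,"dz":-0.3,"spin":0},{"grip":3.5,"dx":0,"dy":0.25,"dz":-0.4,"spin":0},{"grip":3.5,"dx":0,"dy":0.3,"dz":-0.5,"spin":0},{"grip":3.5,"dx":0,"dy":0.3,"dz":-0.5,"spin":0}]' 6
```

```text
clock: 34.4
eef_pos: [603.1, -310.9, 81.4]
eef_rot: [-1.576, 0.002, -1.623]
wrist_force: [-0.9, -0.7, -0.5]
finger_gap: 47.7
clock: 35.28
eef_pos: [605.0, -311.2, 63.8]
eef_rot: [-1.571, 0.0, -1.623]
wrist_force: [-0.0, -0.2, -0.4]
finger_gap: 47.6
clock: 36.02
eef_pos: [600.3, -311.2, 61.6]
eef_rot: [-1.57, -0.001, -1.623]
wrist_force: [-0.5, -0.1, 6.4]
finger_gap: 48.2
```

```bash
python3 - <<'E'
from h import *
import pickle
c=cam('wrist','w20');pickle.dump(c,open('w20.pkl','wb'));p,R=tool();ys=(p-O)@YS;print(ys,monitor.read_state()['wrist_force'])
for k in blobs(c,(18,130,60),(30,255,255),800): print(cv2.approxPolyDP(k,5,True).reshape(-1,2).tolist(),cv2.boundingRect(k))
for x0 in(0,3):print([proj(c,S(x0+x,ys+d,z)).round(1).tolist() for x,d,z in((0,24,16),(0,-24,16),(80,-24,16),(80,24,16),(80,24,0))])
b=c['color'][:,262].astype(int)
for r in range(170,300,4):print(r,b[r],end=' ')
E
```

```text
-60.8697488765521 [-0.87774726  0.46350782  6.53819115]
[[220, 198], [227, 288], [295, 290], [307, 200]] (217, 198, 91, 93)
[[226.1, 292.3], [299.0, 292.4], [310.4, 200.0], [215.2, 199.9], [218.6, 180.7]]
[[225.7, 289.6], [299.3, 289.7], [311.0, 195.4], [214.6, 195.3], [218.1, 176.2]]
170 [194 156 114] 174 [202 162 119] 178 [201 163 118] 182 [179 152 117] 186 [178 161 137] 190 [183 168 142] 194 [206 188 160] 198 [223 181  96] 202 [238 204 110] 206 [224 184  97] 210 [224 183  97] 214 [224 184  97] 218 [224 183  96] 222 [224 183  97] 226 [224 183  97] 230 [219 177  94] 234 [128 104  54] 238 [129 105  57] 242 [126 103  53] 246 [128 104  55] 250 [128 104  55] 254 [127 103  54] 258 [128 103  54] 262 [128 104  53] 266 [128 103  54] 270 [128 104  54] 274 [128 105  56] 278 [127 103  53] 282 [127 103  54] 286 [127 103  53] 290 [112  87  49] 294 [98 65 46] 298 [143 145 145]
```

```bash
python3 -m jog '[{"grip":3.5,"dx":0,"dy":0,"dz":-0.1,"spin":0},{"grip":3.5,"dx":0,"dy":0.05,"dz":-0.2,"spin":0},{"grip":3.5,"dx":0,"dy":0.1,"dz":-0.3,"spin":0},{"grip":3.5,"dx":0,"dy":0.1,"dz":-0.3,"spin":0},{"grip":3.5,"dx":0,"dy":0.1,"dz":-0.3,"spin":0}]' 6
```

```text
clock: 36.7
eef_pos: [597.9, -311.2, 60.8]
eef_rot: [-1.568, -0.001, -1.623]
wrist_force: [4.3, -0.7, 5.0]
finger_gap: 47.9
```

Ledge contact felt at 4.3 N. Release and back off for a joint check of both tiles.

```bash
python3 -m jog '[{"grip":6,"dx":0,"dy":0,"dz":0,"spin":0},{"grip":6,"dx":0,"dy":0,"dz":0,"spin":0},{"grip":6,"dx":0,"dy":0,"dz":0,"spin":0},{"grip":6,"dx":0,"dy":-4,"dz":0,"spin":0},{"grip":6,"dx":-4,"dy":-9,"dz":0,"spin":0},{"grip":6,"dx":-6.2,"dy":-14,"dz":-4,"spin":0},{"grip":6,"dx":-6.2,"dy":-15,"dz":-4,"spin":0},{"grip":6,"dx":-6.2,"dy":-15,"dz":-4,"spin":0},{"grip":6,"dx":-6.2,"dy":-15,"dz":-4,"spin":0}]'
python3 - <<'E'
from h import *
import pickle
c=cam('wrist','w21');pickle.dump(c,open('w21.pkl','wb'));print(tool()[0])
cv2.imwrite('pics/w21b.png',cv2.resize(c['color'][60:300,96:436,::-1],(800,565),interpolation=cv2.INTER_CUBIC))
for n,lo,hi in(('blue',(100,150,20),(125,255,255)),('yel',(18,130,60),(30,255,255))):
  for k in blobs(c,lo,hi,800): print(n,cv2.approxPolyDP(k,5,True).reshape(-1,2).tolist(),cv2.boundingRect(k))
for ys in(63.9,-60.9):print([proj(c,S(x,ys+d,z)).round(1).tolist() for x,d,z in((0,24,16),(0,-24,16),(80,-24,16),(80,24,16),(80,24,0))])
print('ledge',proj(c,S(0,0,0)),proj(c,S(0,0,12)),proj(c,S(-12,0,12)))
b=c['color'][:,256].astype(int).sum(1);print(b[180:270])
E
```

```text
clock: 37.83
eef_pos: [560.2, -247.2, 207.9]
eef_rot: [-1.573, 0.001, -1.623]
wrist_force: [-0.2, 0.2, -0.6]
finger_gap: 60.2
[ 560.16891688 -247.14816458  207.78495019]
blue [[170, 103], [182, 170], [222, 170], [218, 105]] (170, 103, 54, 69)
yel [[309, 102], [300, 172], [342, 173], [356, 104]] (300, 102, 57, 72)
[[180.1, 173.8], [225.7, 173.8], [219.4, 101.7], [165.9, 101.6], [169.9, 94.5]]
[[298.7, 174.0], [344.4, 174.1], [358.6, 101.9], [305.1, 101.8], [303.3, 94.7]]
ledge [263.61132289 165.25363542] [263.62224476 171.6909864 ] [263.58780956 180.68586319]
[351 421 439 442 442 438 441 443 441 439 442 442 441 444 443 443 444 445
 443 446 444 442 446 441 440 441 444 444 438 449 444 445 445 445 445 452
 452 449 453 451 448 453 454 453 454 453 451 451 451 447 453 450 452 448
 449 447 450 450 447 445 453 450 450 448 448 447 447 445 447 449 449 450
 447 451 454 452 452 446 453 453 451 451 451 449 445 446 446 449 444 444]
```

View pics/w21b.png

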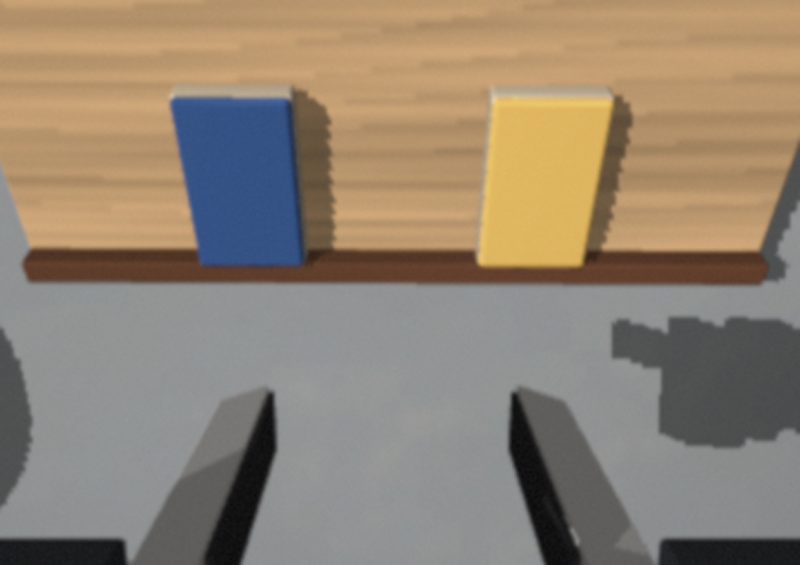

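View w21, a crop scaled 2.35 times, shows both tiles flat, glaze up and parallel to the slope. Their low edges, at rows 265 (blue) and 267 (yellow), cover the ledge as predicted. The blue edge may be about 1 mm short, so I'll nudge each tile gently from its upper end with closed fingers.

```bash
python3 -m jog '[{"grip":0,"dx":-3,"dy":0,"dz":5,"spin":0},{"grip":0,"dx":-6.3,"dy":0,"dz":9.5,"spin":0},{"grip":0,"dx":-6.3,"dy":0,"dz":9.5,"spin":0},{"grip":0,"dx":-6.3,"dy":5,"dz":9.5,"spin":0},{"grip":0,"dx":-6.3,"dy":10,"dz":9.5,"spin":0},{"grip":0,"dx":-6.3,"dy":12,"dz":9.5,"spin":0},{"grip":0,"dx":-6.3,"dy":12.4,"dz":9.5,"spin":0},{"grip":0,"dx":-6.3,"dy":12.4,"dz":9.5,"spin":0}]' 
python3 -m jog '[{"grip":0,"dx":0,"dy":0.2,"dz":-0.2,"spin":0},{"grip":0,"dx":0,"dy":0.4,"dz":-0.4,"spin":0},{"grip":0,"dx":0,"dy":0.5,"dz":-0.6,"spin":0},{"grip":0,"dx":0,"dy":0.5,"dz":-0.6,"spin":0}]'
```

```text
clock: 38.88
eef_pos: [659.1, -189.3, 87.6]
eef_rot: [-1.569, -0.001, -1.623]
wrist_force: [0.6, 0.2, 0.2]
finger_gap: 0.4
clock: 39.38
eef_pos: [652.4, -188.5, 81.1]
eef_rot: [-1.571, -0.0, -1.623]
wrist_force: [0.4, 0.9, -0.2]
finger_gap: 0.7
```

```bash
python3 -m jog '[{"grip":0,"dx":0,"dy":0.15,"dz":-0.1,"spin":0},{"grip":0,"dx":0,"dy":0.2,"dz":-0.2,"spin":0},{"grip":0,"dx":0,"dy":0.2,"dz":-0.3,"spin":0},{"grip":0,"dx":0,"dy":0.2,"dz":-0.3,"spin":0}]'
python3 -m jog '[{"grip":0,"dx":0,"dy":0,"dz":-0.1,"spin":0},{"grip":0,"dx":0,"dy":0.05,"dz":-0.2,"spin":0},{"grip":0,"dx":0,"dy":0.05,"dz":-0.2,"spin":0}]'
```

```text
clock: 39.88
eef_pos: [650.6, -188.5, 79.9]
eef_rot: [-1.567, -0.001, -1.623]
wrist_force: [7.1, -0.6, 1.3]
finger_gap: 0.6
clock: 40.25
eef_pos: [649.9, -188.5, 80.5]
eef_rot: [-1.563, -0.001, -1.622]
wrist_force: [13.8, -0.8, 5.1]
finger_gap: 0.4
```

Blue is firmly on the ledge: the push stopped dead at 14 N. Now the same for yellow.

```bash
python3 -m jog '[{"grip":0,"dx":0,"dy":-1,"dz":0.8,"spin":0},{"grip":0,"dx":0,"dy":-5,"dz":0.9,"spin":0},{"grip":0,"dx":6,"dy":-5,"dz":0.9,"spin":0},{"grip":0,"dx":12.5,"dy":-5,"dz":0.9,"spin":0},{"grip":0,"dx":12.5,"dy":-5,"dz":0.9,"spin":0},{"grip":0,"dx":12.5,"dy":-1,"dz":0.9,"spin":0},{"grip":0,"dx":12.5,"dy":-0.5,"dz":0.7,"spin":0},{"grip":0,"dx":12.5,"dy":-0.2,"dz":0.5,"spin":0},{"grip":0,"dx":12.5,"dy":0,"dz":0.3,"spin":0},{"grip":0,"dx":12.5,"dy":0,"dz":0.2,"spin":0},{"grip":0,"dx":12.5,"dy":0,"dz":0.2,"spin":0}]'
python3 -m jog '[{"grip":0,"dx":0,"dy":0,"dz":-0.1,"spin":0},{"grip":0,"dx":0,"dy":0,"dz":-0.2,"spin":0},{"grip":0,"dx":0,"dy":0,"dz":-0.2,"spin":0}]'
```

```text
clock: 41.62
eef_pos: [643.8, -313.2, 79.7]
eef_rot: [-1.568, -0.001, -1.622]
wrist_force: [3.9, 1.1, 3.1]
finger_gap: 0.6
clock: 42.0
eef_pos: [643.0, -313.2, 80.5]
eef_rot: [-1.565, -0.002, -1.622]
wrist_force: [13.1, -0.3, 4.8]
finger_gap: 0.5
```

Same firm stop. Back off to a clear pose and run the final numeric checks: tiles, wheel, bin, and any disturbance.

```bash
python3 -m jog '[{"grip":0,"dx":0,"dy":-1,"dz":0.8,"spin":0},{"grip":0,"dx":0,"dy":-6,"dz":0.9,"spin":0},{"grip":3,"dx":0,"dy":-12,"dz":-3,"spin":0},{"grip":3,"dx":-6.3,"dy":-13,"dz":-8.5,"spin":0},{"grip":3,"dx":-6.3,"dy":-13,"dz":-8.5,"spin":0},{"grip":3,"dx":-6.3,"dy":-13,"dz":-8.5,"spin":0},{"grip":3,"dx":-6.3,"dy":-13,"dz":-8.5,"spin":0}]'
python3 - <<'E'
from h import *
import pickle
c=cam('wrist','w22');print(tool()[0])
for n,lo,hi in(('blue',(100,150,20),(125,255,255)),('yel',(18,130,60),(30,255,255))):
  for k in blobs(c,lo,hi,800): print(n,cv2.approxPolyDP(k,5,True).reshape(-1,2).tolist(),cv2.boundingRect(k))
for ys in(63.9,-60.9):print([proj(c,S(x,ys+d,z)).round(1).tolist() for x,d,z in((0,24,16),(0,-24,16),(80,-24,16),(80,24,16),(80,24,0))])
t=cam('top','t2');t0=pickle.load(open('a.pkl','rb'))['top']
hsv=cv2.cvtColor(t['color'],cv2.COLOR_RGB2HSV)
for nm,lo,hi in [('clay',(4,100,60),(14,190,255)),('red',(0,150,100),(3,255,255)),('red2',(176,120,100),(180,255,255)),('green',(35,80,30),(90,255,255))]:
  for k in blobs(t,lo,hi,3): m=cv2.minAreaRect(k);print(nm,np.round(m[0]),cv2.contourArea(k),atz(t,m[0],40).round())
d=cv2.absdiff(t['color'],t0['color']).sum(2)
for n,(x,y) in (('tub',(286,267)),('rib',(195,306))):
  x=int(x*.64);y=int(y*.64);print(n,'diff',d[y-16:y+16,x-16:x+16].mean())
E
```

```text
clock: 42.88
eef_pos: [559.6, -246.3, 208.4]
eef_rot: [-1.571, -0.0, -1.623]
wrist_force: [-0.0, -0.6, 0.8]
finger_gap: 29.8
[ 559.66728793 -246.40593633  208.03435023]
blue [[172, 103], [183, 170], [223, 170], [218, 104]] (171, 103, 54, 68)
yel [[307, 103], [300, 171], [343, 172], [357, 104]] (300, 102, 58, 72)
[[180.8, 173.4], [226.4, 173.5], [220.3, 101.3], [166.8, 101.2], [170.8, 94.1]]
[[299.3, 173.6], [344.9, 173.7], [359.2, 101.5], [305.8, 101.4], [304.0, 94.3]]
clay [508. 279.] 81.5 [ 221. -657.   40.]
clay [506. 249.] 123.0 [ 311. -666.   40.]
clay [180. 237.] 124.5 [400. 324.  40.]
clay [180. 212.] 114.5 [477. 324.  40.]
clay [161. 213.] 114.0 [479. 380.  40.]
clay [126. 197.] 339.0 [533. 490.  40.]
clay [333. 177.] 42.5 [ 564. -160.   40.]
clay [447. 210.] 288.0 [ 440. -504.   40.]
clay [431. 177.] 9.5 [ 547. -467.   40.]
red [257. 234.] 4.5 [398.  88.  40.]
green [323. 355.] 6.0 [ 34. -85.  40.]
green [307. 350.] 8.0 [ 49. -38.  40.]
green [301. 341.] 8.5 [ 76. -22.  40.]
green [291. 339.] 3.5 [83.  5. 40.]
green [288. 347.] 76.5 [61. 17. 40.]
green [310. 337.] 5.5 [ 86. -49.  40.]
tub diff 17.7919921875
rib diff 16.458984375
```

```bash
python3 - <<'E'
from h import *
a=cv2.imread('pics/a_top.png',0);b=cv2.imread('pics/t2.png',0)
for n,x,y in(('tub',183,171),('rib',125,196),('bench ref',210,225),('mallet ref',446,210)):
  print(n,cv2.phaseCorrelate(np.float32(a[y-18:y+18,x-18:x+18]),np.float32(b[y-18:y+18,x-18:x+18])))
s=monitor.read_state();print(s['clock'],s['wrist_force'])
ticket.sign_off()
E
```

```text
tub ((0.05934619071954117, -0.06444362776311152), 0.945871232100475)
rib ((0.13059050254215876, 0.06908673752890593), 1.0322757072654771)
bench ref ((0.12792975228135361, -0.2009993616494299), 0.9818437209835759)
mallet ref ((-8.560313488794058, 1.2642902119375634), 0.12605665789710152)
42.975 [-0.72135584 -0.03729949 -0.25565075]
the job is handed in; nothing more can be done
```

The glazing station is ready and the job is handed in, at about 43 s of the 208 s allowed.

- **Chunks:** three chunks were on the wheel. All three are now in the blue bin, confirmed from the wrist and top cameras.
- **Wheel head:** I turned it by the boss until the mark met the tab, and it went down about 13–14 mm onto the seat. The last close view shows the mark in line with the tab. The disc's apparent size fits the home height: 194–195 mm at z = 60, against a true 196 mm.
- **Tiles:** only the blue and yellow tiles were present; I saw no green one. Both lie flat, glaze up, with their low ends against the ledge. A gentle push from above stopped dead at 13–14 N on each and moved neither by a visible amount.
- **Bystanders:** comparing the first and last top pictures, the tub and rib moved by no more than about 0.15 pixel.

These checks disagreed or failed:
- **Mark angle:** the mark started about 120–126° anticlockwise of the tab, where the text says 30–80°. I followed the picture.
- **Early heights:** two-view heights for the boss and ledge came out up to 20 mm off because the views were too close together. I replaced them with fits to known sizes and with contact forces.
- **Mallet comparison:** the mallet patch I used as a reference in the last picture comparison gave no usable match, and I did not follow it up. The mallet is not one of the things in the task, and the robot did not go near it.

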